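# Line up and switch on a bench turbidity set-up

### The job

Set up the turbidity measurement in front of the light source. Stand the blue detector head on the source's beam line, its window squarely facing the source's nose and 10 cm from it, and stand the glass beaker upright on the beam line midway between nose and window; also swing the orange lever of the iris ring until it points straight up at the white marks, touching only the lever or its ring and not the fixed black rings on either side. Only when all this is right, switch the source on by pressing its red rocker fully over, and leave the petri dish and the brown bottle where they are.

Things in the scene. Friction and masses are not known exactly. Their poses are not given: they have to be found in the camera images.
- source: Fixed light source: white box 60 (x) by 56 (y) by 74 mm high, nose on its +x face. Origin under the box's middle at bench level; x along the beam (level, out of the nose), y left, z up. Beam line: y = 0, 40 mm above the bench. Nose along x: black fixed ring 30-38 mm, silver iris ring 39-49 mm (53 mm diameter), black fixed ring 50-58 mm.
- rear_ring: Fixed black ring behind the iris ring (44 mm diameter, 8 mm long along the beam), with a white mark on top. Origin on the beam axis at its rear face; same axes as the source. Not to be touched.
- front_ring: Fixed black ring at the mouth of the nose (44 mm diameter, 8 mm long along the beam), with a white mark on top. Origin on the beam axis at its rear face; same axes as the source. Not to be touched.
- beam_exit (a point): Centre of the nose's front face, on the beam axis, 58 mm ahead of the source's origin and 40 mm above the bench. Axes as the source.
- iris (a joint): Iris ring with a radial lever, turning about the beam axis (40 mm above the bench, lever 44 mm ahead of the source's origin). 0 rad: lever straight up at the white marks; positive: lever leans to the source's +y side; range -1 to 1, starts between 0.45 and 0.95. Stays where it is left; moving it by the lever's end takes about 1 N.
- lever_tip (a point): Outer end of the iris lever, 57 mm from the beam axis. The lever is an 8 mm steel pin from 26 to 43 mm off the axis and then an orange grip 12 mm thick and 14 mm long.
- rocker (a joint): Red rocker switch on top of the source. 0 rad: off, its rear end (toward the source's -x) stands up; 0.36 rad: on, the rear end pressed fully down. Stays where it is left; pressing the rear end takes about 3 N.
- rocker_raised_end (a point): Point on the rocker's top face near its rear end, 16 mm behind its pivot and 83 mm above the bench when off, 6 mm lower when on. The rocker is 40 mm long (along the source's x) and 24 mm wide; the box top round it is 74 mm above the bench.
- detector: Loose light detector, 0.3 kg: dark steel foot 64 (x) by 60 (y) by 10 mm; on it a blue box 36 (x) by 50 (y) mm, top 79 mm above the bench. Black snout (28 mm diameter, 40 mm up) on its -x face, brass connector (30 mm up) on its +x face. Origin under the foot's middle, z up; looks along its -x, so facing the source squarely its axes are parallel to the source's.
- window (a point): Centre of the detector's window at the front end of the snout, at [-26, 0, 40] mm in the detector's frame.
- beaker: Loose glass beaker of 0.07 kg, 52 mm outside diameter, 70 mm high, with a small spout on its -y side (55 mm there). Origin at the centre of its underside, z up.
- petri: Bystander: closed glass petri dish, 62 mm diameter, 15 mm high. Origin at the centre of its underside.
- amber: Bystander: brown bottle with black ribbed cap, 42 mm diameter, 90 mm high. Origin at the centre of its underside.
Mind the look-alikes: they are no part of the job. What is shaped like the beaker but pink is not meant.

How it is judged (in metres and radians):
On the way:
1. with the source still off, detector and beaker stand on the beam line at their distances and the iris lever points straight up (value of joint rocker below 0.08 rad and x of window in the frame of source between 0.15 and 0.166 m and y of window in the frame of source between -0.008 and 0.008 m and x of detector in the frame of source above 0.17 m and angle between the x axis of detector and the x axis of source, either way round below 0.14 rad and angle between each of detector, beaker's own z axis and vertical below 0.08 rad and height (world z) of each of detector, beaker below 0.006 m and x of beaker in the frame of source between 0.098 and 0.118 m and y of beaker in the frame of source between -0.008 and 0.008 m and value of joint iris between -0.12 and 0.12 rad), for 0.2 s.
At the end, for the whole second after the job is handed in: Rocker on (over 0.27 rad). Window 100 mm (±8) ahead of the nose face, detector facing the source within 0.14 rad. Beaker centre 50 mm (±10) ahead of the nose face. Both upright on the bench, at rest, within 8 mm of the beam line. Iris lever within 0.12 rad of straight up (value of joint rocker above 0.27 rad and x of window in the frame of source between 0.15 and 0.166 m and y of window in the frame of source between -0.008 and 0.008 m and x of detector in the frame of source above 0.17 m and angle between the x axis of detector and the x axis of source, either way round below 0.14 rad and angle between each of detector, beaker's own z axis and vertical below 0.08 rad and height (world z) of each of detector, beaker below 0.006 m and x of beaker in the frame of source between 0.098 and 0.118 m and y of beaker in the frame of source between -0.008 and 0.008 m and value of joint iris between -0.12 and 0.12 rad and linear speed of each of detector, beaker below 0.02 m/s); the robot touches nothing.
It fails at once if a fixed black ring beside the iris ring was touched with more than 2 N (contact force between the fingers and rear_ring above 2 N or contact force between the fingers and front_ring above 2 N).
It fails at once if the beaker was tipped by more than 0.6 rad (angle between beaker's own z axis and vertical above 0.6 rad).
It fails at once if the petri dish or the brown bottle was moved by more than 20 mm (distance of any of petri, amber from where it was at the start of the episode above 0.02 m).
It also fails if it takes over 59 s, if anything falls off the work surface, if the arm or the gripper's body presses on something with over 40 N, if the wrist force passes 120 N, or if a joint passes its speed limit or range.

### The arm

A 6-joint arm with a two-finger parallel gripper is mounted at the origin on the work surface; the furniture and walls round the work are solid. World frame = base frame: x ahead of the robot, y to its left, z up, the work surface at z = 0. Lengths are in mm, angles in degrees, forces in N, time in s.
With the tool pointing down it reaches from about 350 to 975 mm from the base axis. Payload 4.9 kg.
Tool frame: the origin (TCP) lies at the centre of the arm's flange, where the gripper is bolted on; the fingertips stand 173 mm ahead of it and the grasp point (between the pads) lies 155 mm ahead of it (manip.hold_point_z is the z of the grasp point in the tool frame, in mm); z points along the fingers, y is the direction in which the jaws open and shut (so a half turn about z gives the same grasp; the last joint's range is limited). The gripper opens to 85 mm and grips with 20 to 120 N. Pads are 22 mm wide; open, the fingers measure 114 mm over their backs; the gripper's body (76 mm by 85 mm) begins 54 mm behind the grasp point. The pads swing forward as they close: fully open they stand 13 mm farther back than shut.
Start: joints at [66.177, 3.019, 92.412, -0, 84.569, -6.818], TCP at [182.779, 597.658, 404.704] pointing down, gripper open.
Joint ranges: [-172.51, 172.51], [-57.92, 126.97], [3.15, 148.05], [-58.71, 238.71], [5.1, 150.11], [-179.66, 179.66]. Speed limits (degrees/s): [147.25, 147.25, 180, 180, 180, 180].

### API

Orientations are given as [roll, pitch, yaw] about the fixed x, y, z axes, in that order (R = Rz(yaw) Ry(pitch) Rx(roll)).
In Python, from station import manip, capture, camera_params, search_frame, silhouettes gives the robot as it stands.
- The arm moves only by the tool apply_moves, never from a script. Its argument "targets" is a list of rows, each an object with "xyz": the shift along the tool's x, y, z in mm, a list of three; "roll": the turn about the tool's z in degrees; "grip": the closure in counts, from 0 (fully open) to 255 (shut). A call has 1 to 5 rows; each row is the pose to reach, as a shift and turn from the pose commanded when the call began, along the tool's axes at that moment; what a row does not reach only later rows make up. A row lasts 1/10 s, in which the tool goes at most 50 mm and 8.59 degrees, less where a joint would pass 70% of its speed; a pose out of reach is approached as far as the arm can. A call with a gripper value outside its range is refused whole. The fingers move at their own pace and stop on an object; the grip force is fixed at half the most. Time passes only in rows, so rows that repeat a pose let the fingers close. It gives the time, the measured TCP pose, the force and the opening at its end, in the units of the state.
- manip.read_state(): the state, without advancing time (a new reading comes with each control period).
- capture(name): name is "scene" or "top" or "wrist"; returns the picture (420x560x3 uint8, red, green, blue); there is no depth.
- camera_params(name): a dict with "intrinsics" (3x3 intrinsics, pixels), "cam_to_world" (4x4, takes a point from camera to world coordinates); the wrist camera has in their place "T_tool_cam" (4x4, takes a point from camera to tool coordinates, whose origin is the TCP and whose axes are the flange's). Camera axes: x right, y down, z forward; pixel columns grow to the right and rows downward; lengths in mm; the calibration is good to about 2 mm. The wrist camera is an equidistant fisheye: a pixel r from the principal point sees the ray r / f radians off the axis. A picture is of the moment at which its call begins: read the wrist's pose just before it. camera_params takes no time and is no camera call.
- manip.close_job(): hands the job in, once; it reports no verdict.
Trained networks look in the newest picture that a camera, given by its name, has taken for a name from the list of things; names that differ only in an ending like _2 or _b are one class to them, and where a whole thing is asked for, a point or a joint stands for the part that bears it (a point fixed in the world has none). Each returns a list of dicts, best first, with "conf" (0 to 1); they miss things now and then, are a little off and sometimes report something else, mostly with a low value. They report only what shows in the picture. A call takes as long as a camera call. They do not tell look-alikes from the thing itself.
- search_frame(target, camera): "location" ([row, column] in pixels, amid what is visible of it).
- silhouettes(target, camera): "region" (420x560 bool, what is visible of it) and "location" ([row, column] in pixels, amid what is visible of it).
The state is a dict: "time_s": time; "joints": joint angles; "joint_velocities": joint speeds; "joint_efforts": joint torques, N m; "ee_pos": TCP position; "ee_rot": TCP orientation; "ft_force": force on the tool from outside, world axes, zero at the start; "torque": the same for the moment, N m; "finger_gap": finger opening in mm.
Only numpy, scipy, OpenCV 4.12 (cv2) and the standard library are available. Lean on these libraries where they do the work, as an engineer would, in place of code of your own. Each camera call takes 0.05 s, during which the arm holds its last target.

## Working session

There is one attempt and no reset: what is moved stays moved. The work goes in short steps, Python scripts to look and compute and a tool call to move; the robot and the scene stay as the last step left them, time stands still between calls to the robot, and variables do not carry over. Pictures are saved under pics/ and viewed, and the job is handed in when it is done.

Besides the shell and the picture viewer there is one more tool, called after "Emit:" as name([rows], argument=value, ...), one row to a line, values as JSON. apply_moves: Moves the arm, as the interface text tells. Its arguments: {"type":"object","properties":{"targets":{"type":"array"}},"required":["targets"]}

```bash
ls; mkdir -p pics
python3 - <<'E'
from station import manip, capture, camera_params, search_frame, silhouettes
import cv2,numpy as np
for n in ["scene","top","wrist"]:
    im=capture(n); cv2.imwrite(f"pics/{n}0.png",im[:,:,::-1])
    p=camera_params(n); print(n,{k:np.round(np.array(v),3).tolist() for k,v in p.items() if k!='x'} )
print(manip.read_state())
E
```

```text
pics
scene {'intrinsics': [[507.528, 0.0, 272.306], [0.0, 507.528, 204.567], [0.0, 0.0, 1.0]], 'cam_to_world': [[-0.492, -0.356, 0.794, -255.104], [-0.87, 0.182, -0.458, 624.275], [0.019, -0.916, -0.4, 448.886], [0.0, 0.0, 0.0, 1.0]]}
top {'intrinsics': [[515.543, 0.0, 275.226], [0.0, 515.543, 205.304], [0.0, 0.0, 1.0]], 'cam_to_world': [[-0.019, -0.985, 0.171, 251.292], [-1.0, 0.019, -0.005, 238.009], [0.001, -0.171, -0.985, 1147.678], [0.0, 0.0, 0.0, 1.0]]}
wrist {'intrinsics': [[325.192, 0.0, 272.214], [0.0, 325.192, 211.741], [0.0, 0.0, 1.0]], 'T_tool_cam': [[-0.0, -0.959, -0.285, 72.662], [1.0, -0.0, -0.0, 0.03], [-0.0, -0.285, 0.959, 31.039], [0.0, 0.0, 0.0, 1.0]]}
{'time_s': 0.15, 'joints': array([ 6.61770540e+01,  3.04873364e+00,  9.24735473e+01, -6.86850414e-04,
        8.45684583e+01, -6.81733375e+00]), 'joint_velocities': array([-0.03266784, -0.12293627, -0.27065099, -0.05469629, -0.01131777,
        0.00875558]), 'joint_efforts': array([ 8.67388644e-05, -3.94243634e+01, -3.70721376e+01, -1.58809194e-04,
        4.77519512e-03,  4.95051108e-05]), 'ee_pos': array([182.69787442, 597.48303058, 403.74838629]), 'ee_rot': array([-1.79909821e+02, -1.00923118e-02,  1.62994445e+02]), 'ft_force': array([ 0.26357814,  0.16374986, -1.0527371 ]), 'torque': array([-0.00780145,  0.00783084, -0.00263186]), 'finger_gap': 85.08387642002722}
```

View pics/scene0.png

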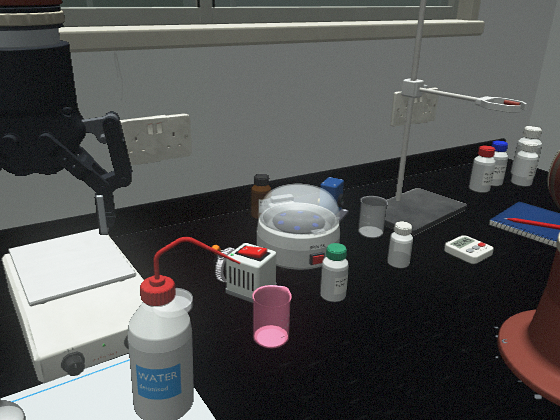

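View pics/top0.png

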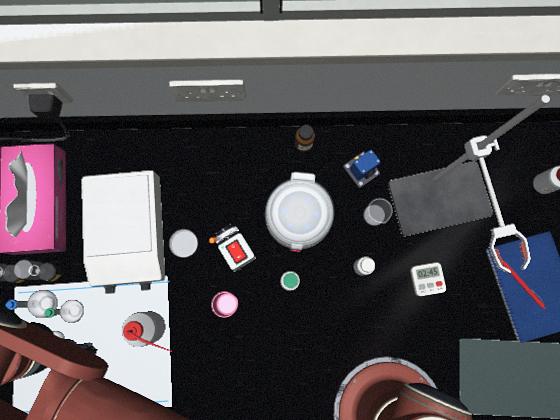

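View pics/wrist0.png

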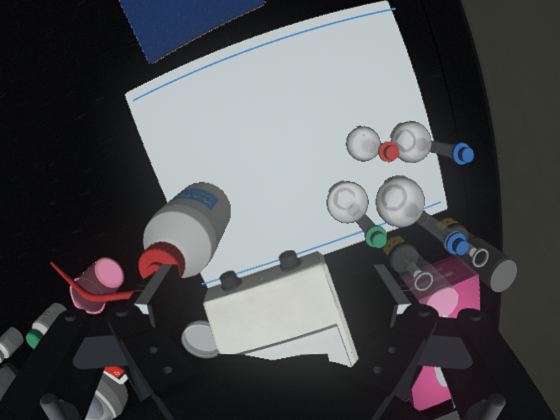

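Top view shows: source at pixel (235,248) (col,row), petri at (183,243), brown bottle (305,137), detector blue (363,167), clear beaker (377,212), and the pink look-alike (225,305). I'll zoom in and run the networks.

```bash
cat > h.py <<'E'
import numpy as np, cv2
from station import manip, capture, camera_params, search_frame, silhouettes
from scipy.spatial.transform import Rotation as Rn
def toolT(s=None):
    s=s or manip.read_state()
    T=np.eye(4);T[:3,:3]=Rn.from_euler('xyz',s['ee_rot'],degrees=True).as_matrix();T[:3,3]=s['ee_pos'];return T
def camT(n,T=None):
    p=camera_params(n)
    return np.array(p['cam_to_world']) if 'cam_to_world' in p else (toolT() if T is None else T)@np.array(p['T_tool_cam'])
def proj(n,P,T=None):
    C=np.linalg.inv(camT(n,T));K=np.array(camera_params(n)['intrinsics'])
    P=np.atleast_2d(P);q=P@C[:3,:3].T+C[:3,3]
    if n=='wrist':
        r=np.hypot(q[:,0],q[:,1]);th=np.arctan2(r,q[:,2]);s=th/np.maximum(r,1e-9)
        return np.c_[K[0,0]*q[:,0]*s+K[0,2],K[1,1]*q[:,1]*s+K[1,2]]
    return np.c_[K[0,0]*q[:,0]/q[:,2]+K[0,2],K[1,1]*q[:,1]/q[:,2]+K[1,2]]
def ray(n,uv,T=None):
    C=camT(n,T);K=np.array(camera_params(n)['intrinsics'])
    uv=np.atleast_2d(uv).astype(float);a=(uv-K[:2,2])/[K[0,0],K[1,1]]
    if n=='wrist':
        th=np.hypot(a[:,0],a[:,1]);s=np.sinc(th/np.pi);d=np.c_[a*(s[:,None]),np.cos(th)]
    else: d=np.c_[a,np.ones(len(a))]
    return C[:3,3],d@C[:3,:3].T
def at_z(n,uv,z,T=None):
    o,d=ray(n,uv,T);t=(z-o[2])/d[:,2];return o+t[:,None]*d
def crop(im,c,hw,f,name):
    x,y=c;x0=max(0,x-hw);y0=max(0,y-hw)
    cr=im[y0:y+hw,x0:x+hw];cv2.imwrite(name,cv2.resize(cr,None,fx=f,fy=f,interpolation=cv2.INTER_CUBIC)[:,:,::-1])
    return x0,y0
E
python3 - <<'E'
from h import *
a=capture("top")
l=a[205:275,165:265]; r=a[140:235,290:400]
r2=cv2.resize(r,None,fx=6,fy=6,interpolation=cv2.INTER_CUBIC)
l2=cv2.resize(l,None,fx=8,fy=8,interpolation=cv2.INTER_CUBIC)
cv2.imwrite("pics/tl.png",l2[:,:,::-1]);cv2.imwrite("pics/tr.png",r2[:,:,::-1])
for t in ["source","detector","beaker","petri","amber","rocker","iris","lever_tip"]:
    print(t,[(np.round(d['location'],1).tolist(),round(d['conf'],2)) for d in search_frame(t,"top")][:3])
s=capture("scene"); c=s[160:310,200:410]
cv2.imwrite("pics/sc.png",cv2.resize(c,None,fx=3.7,fy=3.7,interpolation=cv2.INTER_CUBIC)[:,:,::-1])
for t in ["source","detector","beaker","lever_tip"]:
    print(t,[(np.round(d['location'],1).tolist(),round(d['conf'],2)) for d in search_frame(t,"scene")][:3])
E
```

```text
source [([251.2, 233.5], 0.81)]
detector [([169.4, 361.3], 0.82)]
beaker [([303.5, 226.7], 0.75), ([241.6, 181.4], 0.51)]
petri [([242.4, 182.9], 0.66), ([247.4, 232.0], 0.22)]
amber [([138.3, 305.6], 0.68)]
rocker [([252.4, 236.8], 0.47)]
iris []
lever_tip [([233.6, 223.3], 0.55)]
source [([269.9, 242.0], 0.8)]
detector [([188.9, 336.8], 0.73)]
beaker [([215.0, 370.4], 0.88)]
lever_tip [([261.7, 221.2], 0.7)]
```

View pics/tl.png

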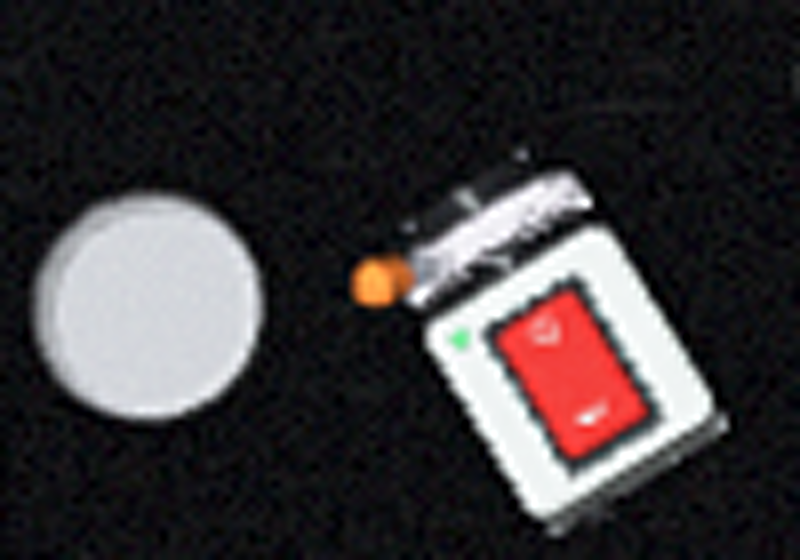

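View pics/tr.png

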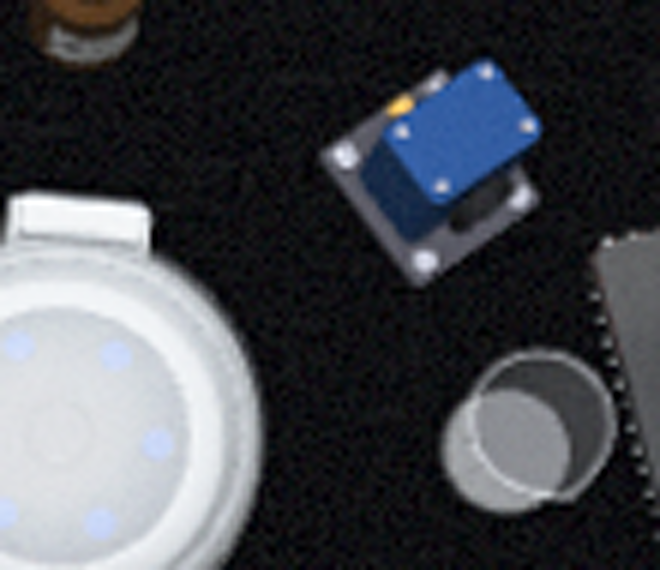

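View pics/sc.png

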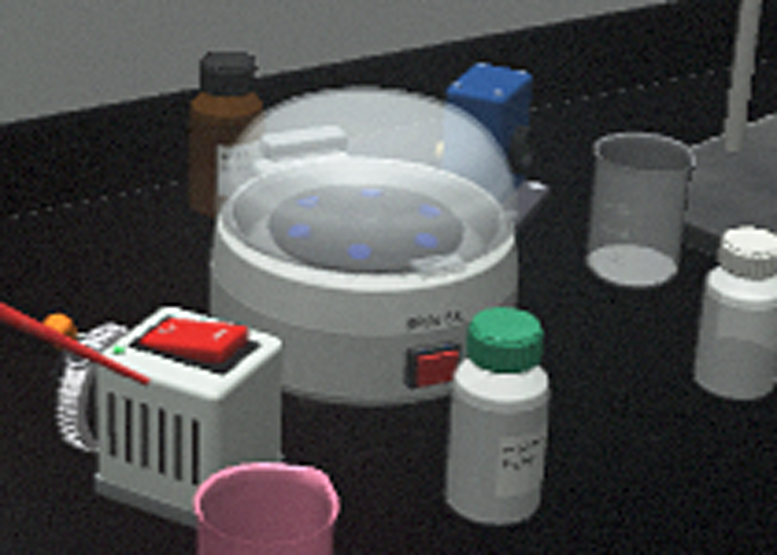

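Candidates for the beaker are the clear one at top (377,212) / scene (370,215), and the pink one at top (225,305), which is excluded. The crop confirms the first is clear glass. For the detector, the only blue box with a snout is at top (363,167). The source at (235,248) has its nose pointing up-left, with the orange lever at (212,240). Next I'll fit poses.

```bash
cat > fit.py <<'E'
from h import *
from scipy.optimize import least_squares
def rect_at(n,mask,z,T=None):
    cs,_=cv2.findContours(mask.astype(np.uint8),cv2.RETR_EXTERNAL,cv2.CHAIN_APPROX_NONE)
    c=max(cs,key=cv2.contourArea).reshape(-1,2)
    P=at_z(n,c,z,T)[:,:2].astype(np.float32)
    return cv2.minAreaRect(P), len(c)
E
python3 - <<'E'
from fit import *
a=capture("top"); hsv=cv2.cvtColor(a,cv2.COLOR_RGB2HSV)
H,S,V=[hsv[...,i].astype(int) for i in range(3)]
def win(m,c0,c1,r0,r1):
    o=np.zeros_like(m);o[r0:r1,c0:c1]=m[r0:r1,c0:c1];return o
red=win(((H<8)|(H>172))&(S>150)&(V>120),220,258,235,270)
white=win(((V>170)&(S<40))|red,216,258,232,275)
white=cv2.morphologyEx(white.astype(np.uint8),cv2.MORPH_OPEN,np.ones((3,3)))
white=cv2.morphologyEx(white,cv2.MORPH_CLOSE,np.ones((5,5)))
print("box",rect_at("top",white,74)); print("rocker",rect_at("top",red,80))
blue=win((H>100)&(H<125)&(S>120)&(V>110),340,390,145,195)
print("blue",rect_at("top",blue,79))
dot=win((H>8)&(H<25)&(S>150)&(V>150),205,222,228,250)
ys,xs=np.nonzero(dot);print("lever px",xs.mean(),ys.mean(),len(xs))
# hand corners
f=lambda pts,k,ox,oy:[( (x+.5)/k-.5+ox,(y+.5)/k-.5+oy) for x,y in pts]
print("rocker corners",at_z("top",f([(487,328),(580,280),(662,408),(572,468)],8,165,205),78).round(1).tolist())
print("box corners",at_z("top",f([(420,325),(605,218),(730,415),(540,525)],8,165,205),74).round(1).tolist())
print("det top",at_z("top",f([(480,57),(543,128),(440,208),(378,137)],6,290,140),79).round(1).tolist())
print("foot screws",at_z("top",f([(345,155),(425,262),(522,197),(437,82)],6,290,140),11).round(1).tolist())
print("foot corners",at_z("top",f([(320,155),(418,287),(540,200)],6,290,140),10).round(1).tolist())
print("beaker bottom",at_z("top",f([(506,450),(442,450),(570,450)],6,290,140),2).round(1).tolist())
print("beaker rim",at_z("top",f([(542,425),(468,425),(616,425)],6,290,140),70).round(1).tolist())
print("petri",at_z("top",[(183,243)],15).round(1).tolist(),"amber",at_z("top",[(305,134)],90).round(1).tolist())
print("balance right edge",at_z("top",[(160,171),(163,283)],70).round(1).tolist())
E
```

```text
box (((350.7536926269531, 321.1507568359375), (76.54971313476562, 54.15639114379883), 30.614540100097656), 112)
rocker (((341.2528076171875, 316.1651611328125), (38.391998291015625, 23.937711715698242), 30.953947067260742), 48)
blue (((527.9268798828125, 36.025394439697266), (34.343017578125, 48.23454666137695), 33.72444152832031), 63)
lever px 211.86206896551724 239.79310344827587 29
rocker corners [[353.9, 338.1, 78.0], [366.0, 313.8, 78.0], [332.3, 292.8, 78.0], [317.3, 316.2, 78.0]]
box corners [[355.4, 355.9, 74.0], [382.6, 307.5, 74.0], [330.5, 275.4, 74.0], [303.0, 324.9, 74.0]]
det top [[555.1, 28.3, 79.0], [528.6, 7.2, 79.0], [500.1, 45.3, 79.0], [526.4, 66.1, 79.0]]
foot screws [[537.1, 67.9, 11.0], [495.2, 39.6, 11.0], [519.6, 1.8, 11.0], [564.9, 31.8, 11.0]]
foot corners [[537.6, 77.2, 10.0], [485.9, 42.6, 10.0], [518.5, -5.1, 10.0]]
beaker bottom [[424.5, 11.1, 2.0], [425.0, 35.1, 2.0], [424.1, -12.9, 2.0]]
beaker rim [[422.9, 11.4, 70.0], [423.4, 37.6, 70.0], [422.4, -14.7, 70.0]]
petri [[367.4, 437.3, 15.0]] amber [[587.9, 166.5, 90.0]]
balance right edge [[517.6, 478.7, 70.0], [279.7, 468.1, 70.0]]
```

Fits: source at about (342.5,316) with yaw 31°, detector (528.3,36) with yaw 33.7° and snout toward the source side, beaker (424,11). Sizes agree with the descriptions (61x56 box, 26 mm rim radius). Next I move above the detector.

Emit:
apply_moves([
  {"xyz": [-165, -145, 0], "roll": 0, "grip": 0},
  {"xyz": [-165, -145, 0], "roll": 0, "grip": 0},
  {"xyz": [-165, -145, 0], "roll": 0, "grip": 0},
  {"xyz": [-165, -145, 0], "roll": 0, "grip": 0},
  {"xyz": [-165, -145, 0], "roll": 0, "grip": 0},
])

```text
time_s: 1.4
ee_pos: [299.5, 408.0, 404.8]
ee_rot: [-180.0, 0.1, 162.8]
ft_force: [0.5, -0.5, -0.8]
finger_gap: 85.3
```

Emit:
apply_moves([
  {"xyz": [-165, -145, 0], "roll": 0, "grip": 0},
  {"xyz": [-165, -145, 0], "roll": 0, "grip": 0},
  {"xyz": [-165, -145, 0], "roll": 0, "grip": 0},
  {"xyz": [-165, -145, 0], "roll": 0, "grip": 0},
  {"xyz": [-165, -145, 0], "roll": 0, "grip": 0},
])

```text
time_s: 1.9
ee_pos: [414.9, 220.8, 405.0]
ee_rot: [-180.0, 0.1, 162.8]
ft_force: [-0.0, 0.0, 1.3]
finger_gap: 85.3
```

Emit:
apply_moves([
  {"xyz": [-164, -146, 0], "roll": -40, "grip": 0},
  {"xyz": [-164, -146, 0], "roll": -40, "grip": 0},
  {"xyz": [-164, -146, 0], "roll": -40, "grip": 0},
  {"xyz": [-164, -146, 0], "roll": -40, "grip": 0},
  {"xyz": [-164, -146, 0], "roll": -40, "grip": 0},
])

```text
time_s: 2.4
ee_pos: [528.4, 34.2, 405.0]
ee_rot: [-180.0, 0.0, -157.4]
ft_force: [0.0, 1.1, 0.1]
finger_gap: 85.7
```

```bash
cat > go.py <<'E'
from h import *
def go(x,y,z,yaw,s=None):
    s=s or manip.read_state();T=toolT(s)
    d=T[:3,:3].T@(np.array([x,y,z])-s['ee_pos']);dy=(yaw-s['ee_rot'][2]+180)%360-180
    print("t",round(s['time_s'],2),"pos",s['ee_pos'].round(1),"rot",s['ee_rot'].round(2),"gap",round(s['finger_gap'],1),"F",s['ft_force'].round(1),"| shift",d.round(1),"roll",round(-dy,2))
E
python3 - <<'E'
from go import *
go(528.3,36,300,213.7)
T=toolT();w=capture("wrist");cv2.imwrite("pics/w1.png",w[:,:,::-1])
E
```

```text
t 2.4 pos [528.4  34.2 405. ] rot [-1.7998e+02  4.0000e-02 -1.5737e+02] gap 85.7 F [0.  1.1 0.1] | shift [ -0.5   1.8 105. ] roll -11.07
```

View pics/w1.png

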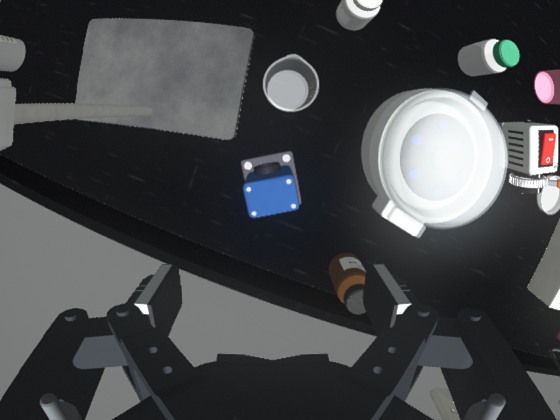

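The wrist view shows the detector at (271,185), and the clear beaker at (291,82) with its spout on the upper side at (291,57). The brown bottle's cap at (355,300) is near the right finger, so I'll check pose and clearances.

Run:
```python
from fit import *
s=manip.read_state();T=toolT(s);a=capture("wrist");hsv=cv2.cvtColor(a,cv2.COLOR_RGB2HSV)
H,S,V=[hsv[...,i].astype(int) for i in range(3)]
m=np.zeros(H.shape,bool);m[140:235,225:320]=((H>100)&(H<125)&(S>120)&(V>60))[140:235,225:320]
print(rect_at("wrist",m,79,T))
crop(a,(272,185),50,7,"pics/w1c.png")
cr=lambda p:(222+(p[0]+.5)/7-.5,135+(p[1]+.5)/7-.5)
# overlay model
def box(cx,cy,yaw,xs,ys,z):
    c,q=np.cos(np.radians(yaw)),np.sin(np.radians(yaw))
    return np.array([[cx+c*x-q*y,cy+q*x+c*y,z] for x,y in [(xs,ys),(xs,-ys),(-xs,-ys),(-xs,ys)]])
im=cv2.imread("pics/w1c.png")
for P,col in [(box(528.3,36,33.7,32,30,10),(0,255,0)),(box(528.3,36,33.7,18,25,79),(0,0,255))]:
    q=((proj("wrist",P,T)-[222,135]+.5)*7-.5).astype(int)
    cv2.polylines(im,[q.reshape(-1,1,2)],True,col,1)
cv2.imwrite("pics/w1c.png",im)
print("amber",at_z("wrist",[(357,299)],85,T),"beaker rim",at_z("wrist",[(291,82)],70,T))
```

```text
(((525.8577270507812, 30.591964721679688), (43.958770751953125, 49.5916862487793), 33.980648040771484), 175)
amber [[597.31270082 154.43893473  85.        ]] beaker rim [[426.35813795   3.88047371  70.        ]]
```

View pics/w1c.png

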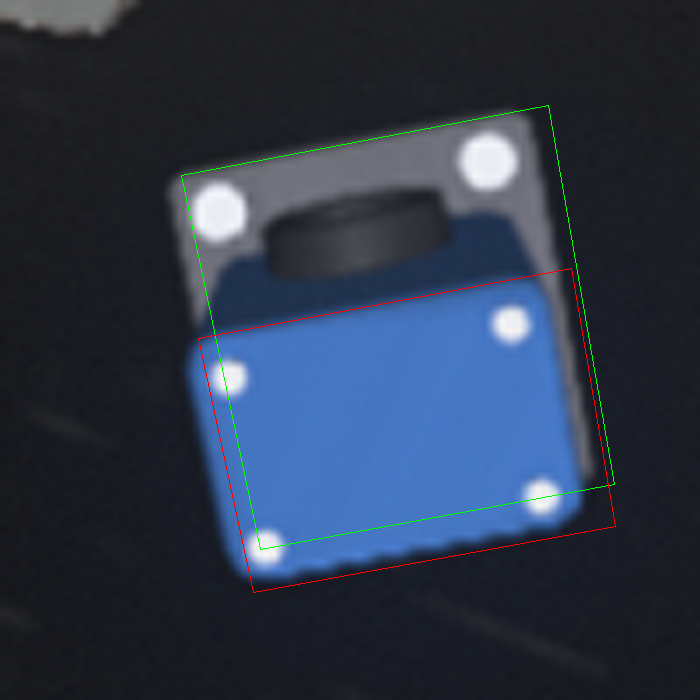

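Emit:
apply_moves([
  {"xyz": [-0.7, 0, 45], "roll": -8, "grip": 0},
  {"xyz": [-0.7, 0, 90], "roll": -11, "grip": 0},
  {"xyz": [-0.7, 0, 135], "roll": -11, "grip": 0},
  {"xyz": [-0.7, 0, 175], "roll": -11, "grip": 0},
  {"xyz": [-0.7, 0, 198], "roll": -11, "grip": 0},
])

```text
time_s: 3.0
ee_pos: [526.4, 37.2, 202.9]
ee_rot: [179.8, -0.2, -146.7]
ft_force: [0.2, 0.5, -0.2]
finger_gap: 85.7
```

Emit:
apply_moves([
  {"xyz": [0, 0, 0], "roll": 0, "grip": 255},
  {"xyz": [0, 0, 0], "roll": 0, "grip": 255},
  {"xyz": [0, 0, 0], "roll": 0, "grip": 255},
  {"xyz": [0, 0, 0], "roll": 0, "grip": 255},
  {"xyz": [0, 0, 0], "roll": 0, "grip": 255},
])

```text
time_s: 3.5
ee_pos: [529.5, 36.5, 209.1]
ee_rot: [-179.9, 0.2, -146.7]
ft_force: [1.2, -0.0, 4.3]
finger_gap: 49.5
```

Run:
```python
from go import *
go(528.3,36,450,213.7)
w=capture("wrist");cv2.imwrite("pics/w2.png",w[:,:,::-1])
```

```text
t 3.5 pos [529.5  36.5 209.1] rot [-179.86    0.21 -146.68] gap 49.5 F [ 1.2 -0.   4.3] | shift [   0.4   -0.4 -240.9] roll -0.38
```

View pics/w2.png

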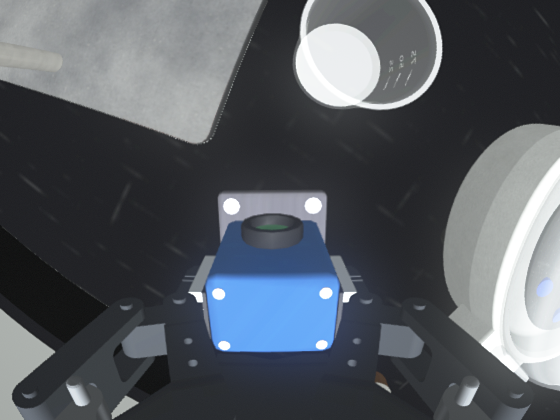

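Emit:
apply_moves([
  {"xyz": [0, 0, -40], "roll": 0, "grip": 255},
  {"xyz": [0, 0, -90], "roll": 0, "grip": 255},
  {"xyz": [0, 0, -140], "roll": 0, "grip": 255},
  {"xyz": [0, 0, -180], "roll": 0, "grip": 255},
  {"xyz": [0, 0, -200], "roll": 0, "grip": 255},
])

```text
time_s: 4.05
ee_pos: [528.4, 36.6, 411.1]
ee_rot: [-179.8, 0.3, -146.7]
ft_force: [-0.1, 0.5, -3.4]
finger_gap: 49.3
```

Run:
```python
from go import *
T=np.eye(4); T[:3,:3]=np.diag([1,-1,-1]) # tool frame upright: tool z down; world z = -tool z
# w2 picture: TCP z 209.1 -> screws at z=80 => tool z 129
Rz=lambda uv,zt: (lambda od: (od[0]+((zt-od[0][2])/od[1][:,2])[:,None]*od[1]))(ray("wrist",uv,np.eye(4)))
p=Rz([(218,294),(326,293),(224,345),(322,345)],129.);print(p.round(1),p.mean(0))
p=Rz([(219,193),(327,192)],199.);print(p.round(1),"-> centre x =",p[:,0].mean()-32)
p=Rz([(231,206),(313,205)],198.);print(p.round(1))
go(500.2,410.8,409,211)
w=capture("wrist");cv2.imwrite("pics/w3.png",w[:,:,::-1])
```

```text
[[ 13.3 -18.8 129. ]
 [ 13.7  19.2 129. ]
 [-10.2 -18.3 129. ]
 [-10.3  19.5 129. ]] [  1.61639481   0.3936039  129.        ]
[[ 33.1 -28.2 199. ]
 [ 33.7  29.6 199. ]] -> centre x = 1.383303206536553
[[ 26.2 -21.8 198. ]
 [ 26.7  22.1 198. ]]
t 4.05 pos [528.4  36.6 411.1] rot [-179.82    0.26 -146.67] gap 49.3 F [-0.1  0.5 -3.4] | shift [-182.1  328.1    1.9] roll 2.33
```

View pics/w3.png

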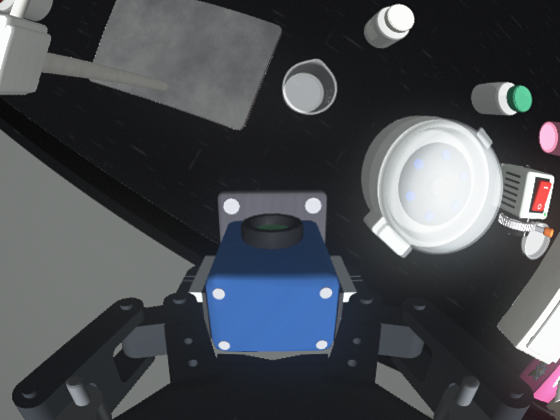

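Emit:
apply_moves([
  {"xyz": [-20, 35, 0], "roll": 0, "grip": 255},
  {"xyz": [-44, 79, 0], "roll": 0, "grip": 255},
  {"xyz": [-68, 122, 0], "roll": 0, "grip": 255},
  {"xyz": [-91, 164, 0], "roll": 0, "grip": 255},
  {"xyz": [-91, 164, 0], "roll": 0, "grip": 255},
])

```text
time_s: 4.6
ee_pos: [512.5, 228.0, 404.1]
ee_rot: [179.8, -0.2, -146.3]
ft_force: [-0.2, -0.4, -4.3]
finger_gap: 49.3
```

Emit:
apply_moves([
  {"xyz": [-24, 43, 0], "roll": 0.5, "grip": 255},
  {"xyz": [-46, 83, 0], "roll": 1, "grip": 255},
  {"xyz": [-68, 122, 0], "roll": 1.5, "grip": 255},
  {"xyz": [-91, 165, 0], "roll": 2.3, "grip": 255},
  {"xyz": [-91, 165, 0], "roll": 2.3, "grip": 255},
])

```text
time_s: 5.1
ee_pos: [498.0, 415.4, 403.6]
ee_rot: [179.9, -0.2, -148.7]
ft_force: [-0.3, -0.7, -4.6]
finger_gap: 49.7
```

Run:
```python
from go import *
go(501.5,411.5,220,211)
w=capture("wrist");cv2.imwrite("pics/w4.png",w[:,:,::-1])
w=capture("scene");cv2.imwrite("pics/s4.png",w[:,:,::-1])
```

```text
t 5.1 pos [498.  415.4 403.6] rot [ 179.87   -0.21 -148.69] gap 49.7 F [-0.3 -0.7 -4.6] | shift [ -1.6  -5.6 183.6] roll 0.31
```

View pics/w4.png

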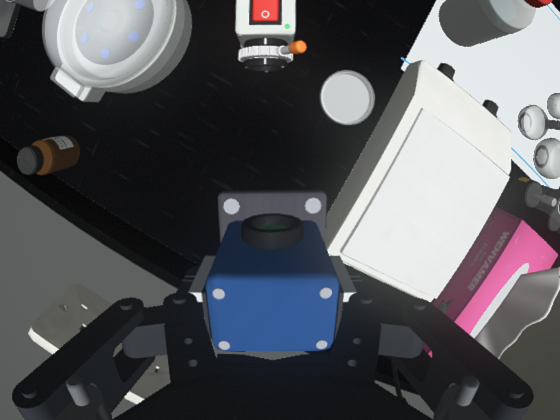

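View pics/s4.png

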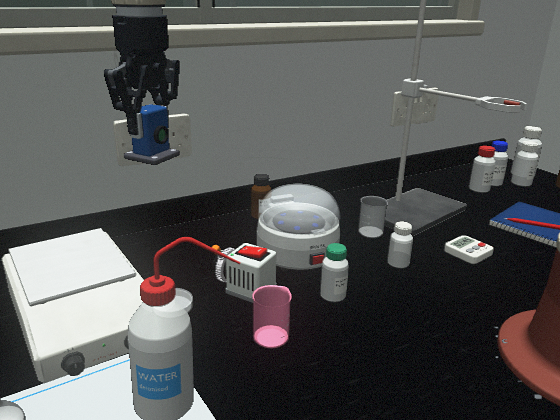

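The wrist view shows the source at (265,15) with its nose towards us, petri at (347,97), and the hot plate on the right with its edge at (415,62)–(330,240). I'll check the source overlay and the hot plate clearance.

```bash
cat > ov.py <<'E'
from h import *
SRC=(342.5,316.0,31.0)
def loc(src,P):
    c,q=np.cos(np.radians(src[2])),np.sin(np.radians(src[2]));P=np.atleast_2d(P)
    return np.c_[src[0]+c*P[:,0]-q*P[:,1],src[1]+q*P[:,0]+c*P[:,1],P[:,2]]
def inv(src,W):
    c,q=np.cos(np.radians(src[2])),np.sin(np.radians(src[2]));W=np.atleast_2d(W);dx=W[:,0]-src[0];dy=W[:,1]-src[1]
    return np.c_[c*dx+q*dy,-q*dx+c*dy,W[:,2]]
def circx(x,r,n=40):
    t=np.linspace(0,2*np.pi,n);return np.c_[np.full(n,x),r*np.cos(t),40+r*np.sin(t)]
def circz(c,r,z,n=40):
    t=np.linspace(0,2*np.pi,n);return np.c_[c[0]+r*np.cos(t),c[1]+r*np.sin(t),np.full(n,z)]
def draw(im,n,P,T,x0,y0,k,col):
    q=((proj(n,P,T)-[x0,y0]+.5)*k-.5).round().astype(int);cv2.polylines(im,[q.reshape(-1,1,2)],True,col,1)
R4=lambda a,b,z,cx=0,cy=0:np.array([[cx+a,cy+b,z],[cx+a,cy-b,z],[cx-a,cy-b,z],[cx-a,cy+b,z]])
def source_models(src):
    return [(loc(src,R4(30,28,74)),(0,0,255)),(loc(src,circx(39,26.5)),(0,255,0)),(loc(src,circx(49,26.5)),(0,255,0)),(loc(src,circx(58,22)),(255,255,0)),(loc(src,R4(20,12,78)),(255,0,255))]
E
python3 - <<'E'
from ov import *
T=toolT();a=cv2.imread("pics/w4.png")
x0,y0,k=220,0,8
im=cv2.resize(a[y0:y0+75,x0:x0+100],None,fx=k,fy=k,interpolation=cv2.INTER_CUBIC)
for P,c in source_models(SRC): draw(im,"wrist",P,T,x0,y0,k,c)
cv2.imwrite("pics/w4o.png",im)
t=cv2.imread("pics/top0.png");x0,y0=165,205
im=cv2.resize(t[205:275,165:265],None,fx=8,fy=8,interpolation=cv2.INTER_CUBIC)
for P,c in source_models(SRC): draw(im,"top",P,None,x0,y0,8,c)
cv2.imwrite("pics/t4o.png",im)
# hotplate corners: wrist (427,108) vs top (153,172)
def tri(u,v):
    o1,d1=ray("wrist",[u],T);o2,d2=ray("top",[v]);d1=d1[0]/np.linalg.norm(d1[0]);d2=d2[0]/np.linalg.norm(d2[0])
    A=np.c_[d1,-d2];t,*_=np.linalg.lstsq(A,o2-o1,rcond=None);return (o1+t[0]*d1).round(1),(o2+t[1]*d2).round(1)
print("plate corner near", tri((425,109),(150,253)))
print("plate corner far", tri((343,260),(153,173)))
print("body corner", tri((416,62),(163,281)), at_z("wrist",[(330,238)],0,T))
E
```

```text
plate corner near (array([342.4, 496.9,  64.2]), array([342.7, 497.6,  64.3]))
plate corner far (array([497.5, 474.3, 150.1]), array([494.2, 474.8, 149.4]))
body corner (array([285.2, 478.3,  11.3]), array([285.5, 480.6,  11.7])) [[522.1769132 509.406081    0.       ]]
```

View pics/w4o.png

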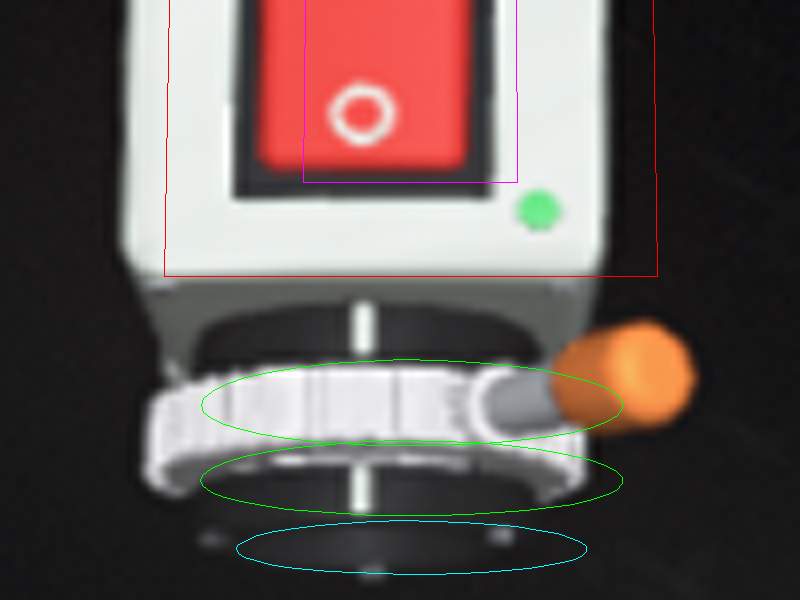

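View pics/t4o.png

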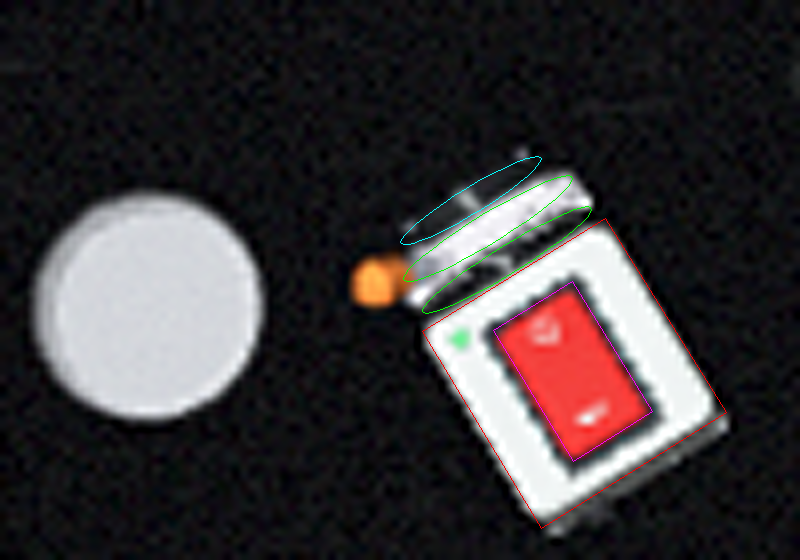

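Emit:
apply_moves([
  {"xyz": [0, 0, 40], "roll": 0, "grip": 255},
  {"xyz": [0, 0, 80], "roll": 0, "grip": 255},
  {"xyz": [0, 0, 120], "roll": 0, "grip": 255},
  {"xyz": [0, 0, 150], "roll": 0, "grip": 255},
  {"xyz": [0, 0, 150], "roll": 0, "grip": 255},
])

```text
time_s: 5.7
ee_pos: [497.6, 408.2, 249.2]
ee_rot: [-179.9, -0.8, -149.1]
ft_force: [-0.8, -1.2, -5.3]
finger_gap: 49.7
```

Emit:
apply_moves([
  {"xyz": [0, 0, 0], "roll": 0, "grip": 255},
  {"xyz": [0, 0, 0], "roll": 0, "grip": 255},
])

```text
time_s: 5.9
ee_pos: [500.8, 411.3, 259.6]
ee_rot: [180.0, 0.3, -149.0]
ft_force: [0.2, -0.3, -3.5]
finger_gap: 49.4
```

Run:
```python
from go import *
from ov import *
go(501.5,411.5,212,211)
T=toolT();w=capture("wrist");a=w[:,:,::-1].copy()
cv2.imwrite("pics/w5.png",a)
x0,y0,k=200,60,5
im=cv2.resize(a[0:120,190:350],None,fx=5,fy=5,interpolation=cv2.INTER_CUBIC)
for P,c in source_models(SRC): draw(im,"wrist",P,T,190,0,5,c)
cv2.imwrite("pics/w5o.png",im)
```

```text
t 5.9 pos [500.8 411.3 259.6] rot [ 180.      0.25 -149.02] gap 49.4 F [ 0.2 -0.3 -3.5] | shift [-0.5 -0.2 47.6] roll -0.02
```

View pics/w5.png

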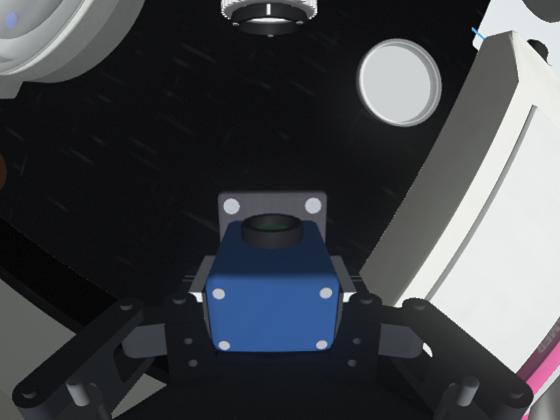

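View pics/w5o.png

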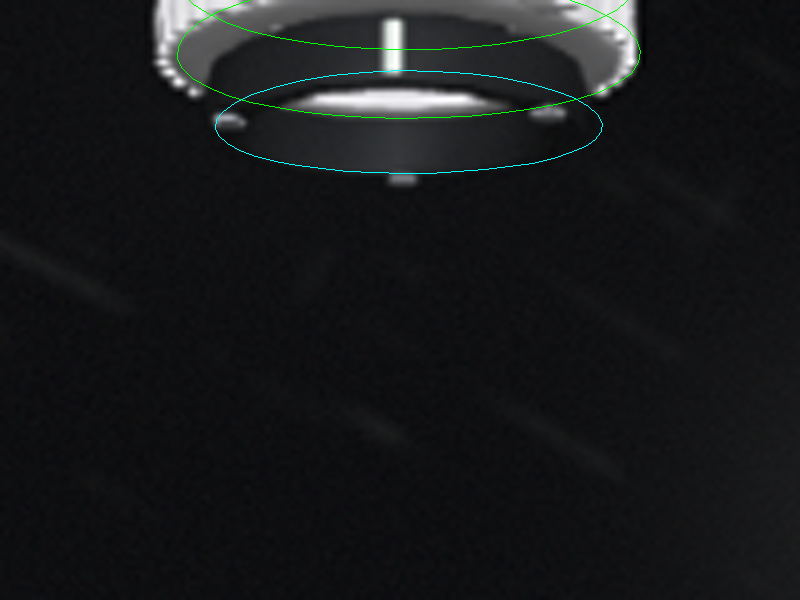

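Run:
```python
from go import *
from ov import *
T=toolT()
for z in (0,10):
    W=at_z("wrist",[(440,150),(400,225),(362,280),(360,284)],z,T);print(W.round(1).tolist(), inv(SRC,W).round(1).tolist())
W=at_z("top",[(158.5,171),(163,283)],65);print(W.round(1).tolist(),inv(SRC,W).round(1).tolist())
print(inv(SRC,[T[:3,3]]))
```

```text
[[388.9, 495.2, 0.0], [455.6, 501.8, 0.0], [510.1, 503.3, -0.0], [514.0, 504.1, 0.0]] [[132.1, 129.7, 0.0], [192.6, 101.0, 0.0], [240.1, 74.2, -0.0], [243.9, 72.9, 0.0]]
[[391.1, 490.0, 10.0], [454.8, 496.2, 10.0], [507.0, 497.7, 10.0], [510.7, 498.4, 10.0]] [[131.3, 124.1, 10.0], [189.1, 96.6, 10.0], [234.6, 71.0, 10.0], [238.1, 69.8, 10.0]]
[[518.9, 483.1, 65.0], [279.8, 469.1, 65.0]] [[237.3, 52.3, 65.0], [25.1, 163.5, 65.0]]
[[184.89916558   0.43477797 259.99747624]]
```

Emit:
apply_moves([
  {"xyz": [-1, -1.5, 20], "roll": 0, "grip": 255},
  {"xyz": [-1, -1.5, 36], "roll": 0, "grip": 255},
  {"xyz": [-1, -1.5, 45], "roll": 0, "grip": 255},
  {"xyz": [-1, -1.5, 48], "roll": 0, "grip": 255},
  {"xyz": [-1, -1.5, 49], "roll": 0, "grip": 255},
])

```text
time_s: 6.45
ee_pos: [501.4, 410.8, 209.2]
ee_rot: [-180.0, -0.1, -149.0]
ft_force: [-5.9, -4.2, 8.6]
finger_gap: 49.4
```

Emit:
apply_moves([
  {"xyz": [0, 0, 0], "roll": 0, "grip": 255},
  {"xyz": [0, 0, 0], "roll": 0, "grip": 255},
])

```text
time_s: 6.65
ee_pos: [501.5, 410.9, 209.2]
ee_rot: [-180.0, 0.0, -149.0]
ft_force: [-4.2, -3.0, 5.0]
finger_gap: 49.5
```

Run:
```python
from go import *
from ov import *
go(501.5,411.5,209,211)
print(inv(SRC,[toolT()[:3,3]]))
```

```text
t 6.65 pos [501.5 410.9 209.2] rot [-1.7999e+02  3.0000e-02 -1.4896e+02] gap 49.5 F [-4.2 -3.   5. ] | shift [-0.3  0.5  0.2] roll 0.04
[[185.14503283  -0.56471504 209.16137949]]
```

Emit:
apply_moves([
  {"xyz": [0, 0, 0], "roll": 0, "grip": 60},
  {"xyz": [0, 0, 0], "roll": 0, "grip": 60},
  {"xyz": [0, 0, 0], "roll": 0, "grip": 60},
  {"xyz": [0, 0, 0], "roll": 0, "grip": 60},
  {"xyz": [0, 0, -20], "roll": 0, "grip": 60},
])

```text
time_s: 7.15
ee_pos: [500.1, 409.8, 224.4]
ee_rot: [-180.0, -0.4, -149.0]
ft_force: [0.1, 0.1, -0.4]
finger_gap: 65.4
```

Emit:
apply_moves([
  {"xyz": [0, 0, -40], "roll": 0, "grip": 60},
  {"xyz": [0, 0, -80], "roll": 0, "grip": 40},
  {"xyz": [0, 0, -120], "roll": 0, "grip": 0},
  {"xyz": [0, 0, -160], "roll": 0, "grip": 0},
  {"xyz": [0, 0, -180], "roll": 0, "grip": 0},
])

```text
time_s: 7.65
ee_pos: [501.7, 410.9, 412.9]
ee_rot: [180.0, 0.4, -149.0]
ft_force: [1.3, -0.0, 0.2]
finger_gap: 85.4
```

Emit:
apply_moves([
  {"xyz": [0, 0, 0], "roll": 0, "grip": 0},
  {"xyz": [0, 0, 0], "roll": 0, "grip": 0},
])

```text
time_s: 7.85
ee_pos: [501.2, 410.6, 407.0]
ee_rot: [180.0, -0.0, -149.0]
ft_force: [-0.1, 0.1, -0.3]
finger_gap: 85.4
```

Run:
```python
from go import *
from ov import *
go(425,8,409,211)
T=toolT();w=capture("wrist");a=w[:,:,::-1].copy()
cv2.imwrite("pics/w6.png",a)
w=capture("top");a=w[:,:,::-1].copy();cv2.imwrite("pics/t6.png",a)
```

```text
t 7.85 pos [501.2 410.6 407. ] rot [ 1.8000e+02 -1.0000e-02 -1.4897e+02] gap 85.4 F [-0.1  0.1 -0.3] | shift [ 272.8 -305.7   -1.9] roll 0.03
```

View pics/w6.png

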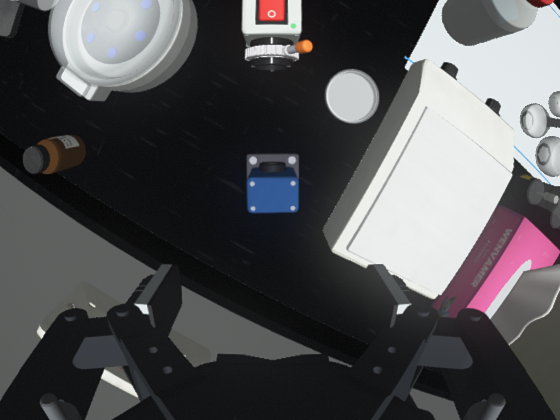

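View pics/t6.png

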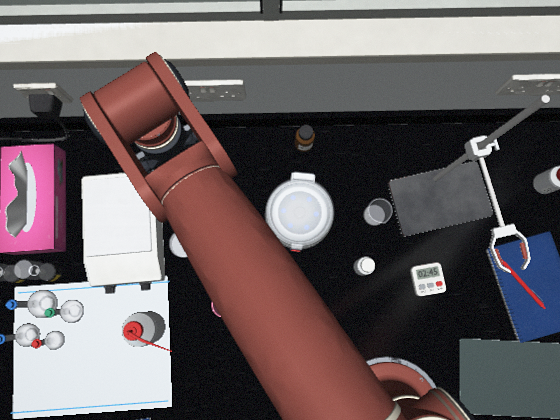

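Emit:
apply_moves([
  {"xyz": [27, -30, 0], "roll": 0, "grip": 0},
  {"xyz": [60, -67, 0], "roll": 0, "grip": 0},
  {"xyz": [92, -104, 0], "roll": 0, "grip": 0},
  {"xyz": [125, -140, 0], "roll": 0, "grip": 0},
  {"xyz": [140, -156, 0], "roll": 0, "grip": 0},
])

```text
time_s: 8.45
ee_pos: [460.6, 202.1, 404.9]
ee_rot: [180.0, -0.3, -149.1]
ft_force: [0.2, -0.3, 0.6]
finger_gap: 85.3
```

Emit:
apply_moves([
  {"xyz": [33, -37, 0], "roll": 0, "grip": 0},
  {"xyz": [66, -74, 20], "roll": 0, "grip": 0},
  {"xyz": [98, -110, 40], "roll": 0, "grip": 0},
  {"xyz": [125, -140, 60], "roll": 0, "grip": 0},
  {"xyz": [133, -149, 60], "roll": 0, "grip": 0},
])

```text
time_s: 8.95
ee_pos: [422.1, 5.9, 341.7]
ee_rot: [179.7, -0.5, -149.2]
ft_force: [0.8, 0.5, 0.1]
finger_gap: 85.5
```

Emit:
apply_moves([
  {"xyz": [0, 0, 0], "roll": 0, "grip": 0},
  {"xyz": [0, 0, 0], "roll": 0, "grip": 0},
])

```text
time_s: 9.15
ee_pos: [424.4, 8.7, 346.7]
ee_rot: [179.9, -0.1, -149.0]
ft_force: [-0.2, 0.1, -0.5]
finger_gap: 85.5
```

Run:
```python
from go import *
from ov import *
go(424,11,200,211)
T=toolT();w=capture("wrist");a=w[:,:,::-1].copy()
for P in (circz((424,11),26,70),circz((424,11),26,0)): draw(a,"wrist",P,T,0,0,1,(0,0,255))
cv2.imwrite("pics/w7.png",a)
w=capture("top");a=w[:,:,::-1].copy()
x0,y0,k=165,150,8
im=cv2.resize(a[150:225,165:265],None,fx=k,fy=k,interpolation=cv2.INTER_CUBIC)
D=loc(SRC,[[184,0,0]])[0];DD=(D[0],D[1],31)
for P,c in [(loc(DD,R4(32,30,10)),(0,255,0)),(loc(DD,R4(18,25,79)),(0,0,255))]: draw(im,"top",P,None,x0,y0,k,c)
cv2.imwrite("pics/t7.png",im)
```

```text
t 9.15 pos [424.4   8.7 346.7] rot [ 1.7992e+02 -5.0000e-02 -1.4901e+02] gap 85.5 F [-0.2  0.1 -0.5] | shift [ -0.9   2.  146.7] roll -0.01
```

View pics/w7.png

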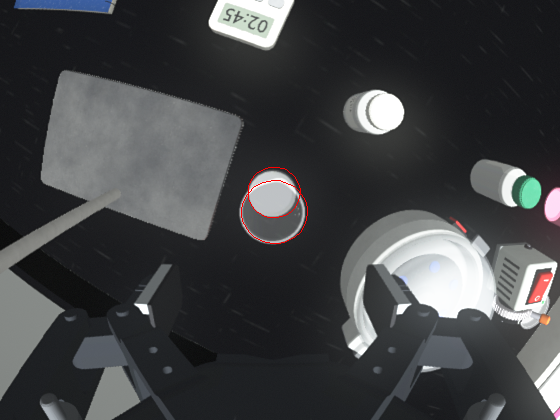

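View pics/t7.png

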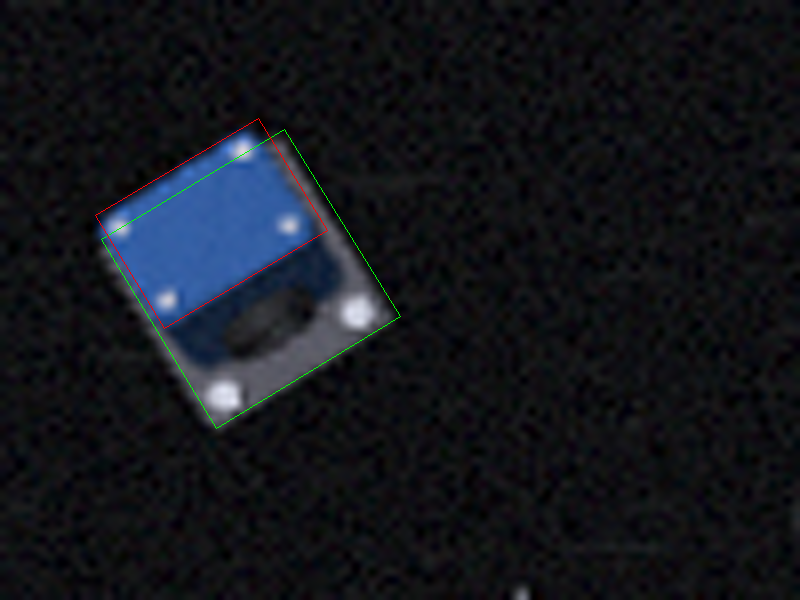

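Emit:
apply_moves([
  {"xyz": [-1, 1.5, 40], "roll": 0, "grip": 0},
  {"xyz": [-1, 1.5, 80], "roll": 0, "grip": 0},
  {"xyz": [-1, 1.5, 115], "roll": 0, "grip": 0},
  {"xyz": [-1, 1.5, 135], "roll": 0, "grip": 0},
  {"xyz": [-1, 1.5, 141], "roll": 0, "grip": 0},
])

```text
time_s: 9.75
ee_pos: [423.6, 11.6, 204.1]
ee_rot: [179.8, -0.2, -148.8]
ft_force: [0.1, 0.7, -0.2]
finger_gap: 85.4
```

Emit:
apply_moves([
  {"xyz": [0, 0, 0], "roll": 0, "grip": 60},
  {"xyz": [0, 0, 0], "roll": 0, "grip": 80},
  {"xyz": [0, 0, 0], "roll": 0, "grip": 255},
  {"xyz": [0, 0, 0], "roll": 0, "grip": 255},
  {"xyz": [0, 0, 0], "roll": 0, "grip": 255},
])

```text
time_s: 10.25
ee_pos: [425.7, 10.3, 208.9]
ee_rot: [-179.9, 0.2, -149.0]
ft_force: [-0.3, 0.7, 5.9]
finger_gap: 50.0
```

Run:
```python
from go import *
go(424,11,205,211)
w=capture("wrist");cv2.imwrite("pics/w8.png",w[:,:,::-1])
```

```text
t 10.25 pos [425.7  10.3 208.9] rot [-179.89    0.19 -148.98] gap 50.0 F [-0.3  0.7  5.9] | shift [1.1 1.5 3.8] roll 0.02
```

View pics/w8.png

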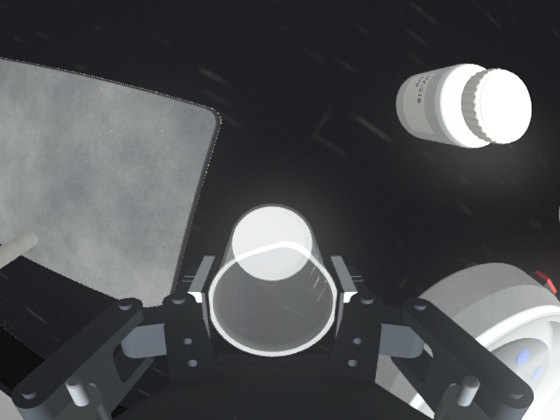

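Emit:
apply_moves([
  {"xyz": [0, 0, -15], "roll": 0, "grip": 255},
  {"xyz": [0, 0, -50], "roll": 0, "grip": 255},
  {"xyz": [0, 0, -95], "roll": 0, "grip": 255},
  {"xyz": [0, 0, -140], "roll": 0, "grip": 255},
  {"xyz": [0, 0, -190], "roll": 0, "grip": 255},
])

```text
time_s: 10.8
ee_pos: [423.8, 10.4, 397.9]
ee_rot: [180.0, -0.0, -149.0]
ft_force: [1.8, -0.3, -1.4]
finger_gap: 50.1
```

Emit:
apply_moves([
  {"xyz": [0, 0, -10], "roll": 0, "grip": 255},
  {"xyz": [0, 0, -10], "roll": 0, "grip": 255},
])

```text
time_s: 11.0
ee_pos: [424.9, 10.2, 409.7]
ee_rot: [-179.8, 0.3, -149.0]
ft_force: [-0.6, 0.0, -2.3]
finger_gap: 49.7
```

Run:
```python
from go import *
from ov import *
Rz=lambda uv,zt: (lambda od: (od[0]+((zt-od[0][2])/od[1][:,2])[:,None]*od[1]))(ray("wrist",uv,np.eye(4)))
print(Rz([(272,356),(210,302),(335,300),(272,242)],139.).round(1).tolist())
print(Rz([(272,206),(272,280),(232,243),(312,243)],206.).round(1).tolist())
B=loc(SRC,[[108,0,0]])[0];print(B)
go(B[0],B[1],409,211)
w=capture("wrist");cv2.imwrite("pics/w9.png",w[:,:,::-1])
```

```text
[[-24.5, 0.2, 139.0], [3.4, -24.2, 139.0], [4.3, 24.9, 139.0], [29.2, 0.2, 139.0]]
[[23.9, 0.1, 206.0], [-22.7, 0.1, 206.0], [1.6, -23.2, 206.0], [1.6, 23.4, 206.0]]
[435.07406848 371.62411209   0.        ]
t 11.0 pos [424.9  10.2 409.7] rot [-179.77    0.27 -148.98] gap 49.7 F [-0.6  0.  -2.3] | shift [-195.   304.5    0.4] roll 0.02
```

View pics/w9.png

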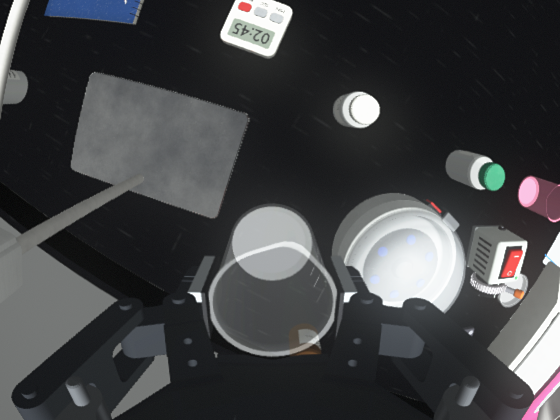

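Emit:
apply_moves([
  {"xyz": [-18, 28, 0], "roll": 0, "grip": 255},
  {"xyz": [-42, 65, 0], "roll": 0, "grip": 255},
  {"xyz": [-66, 102, 0], "roll": 0, "grip": 255},
  {"xyz": [-90, 139, 0], "roll": 0, "grip": 255},
  {"xyz": [-98, 152, 0], "roll": 0, "grip": 255},
])

```text
time_s: 11.55
ee_pos: [429.2, 193.8, 403.0]
ee_rot: [179.9, -0.3, -148.8]
ft_force: [-1.0, -0.6, -0.9]
finger_gap: 49.9
```

Emit:
apply_moves([
  {"xyz": [-18, 28, 0], "roll": 0, "grip": 255},
  {"xyz": [-42, 65, 0], "roll": 0, "grip": 255},
  {"xyz": [-66, 102, 0], "roll": 0, "grip": 255},
  {"xyz": [-90, 139, 0], "roll": 0, "grip": 255},
  {"xyz": [-98, 152, 0], "roll": 0, "grip": 255},
])

```text
time_s: 12.05
ee_pos: [434.9, 374.5, 402.6]
ee_rot: [180.0, -0.3, -148.8]
ft_force: [-0.2, -0.5, -0.6]
finger_gap: 49.8
```

Emit:
apply_moves([
  {"xyz": [0, 0, 40], "roll": 0, "grip": 255},
  {"xyz": [0, 0, 80], "roll": 0, "grip": 255},
  {"xyz": [0, 0, 110], "roll": 0, "grip": 255},
  {"xyz": [0, 0, 110], "roll": 0, "grip": 255},
  {"xyz": [0, 0, 110], "roll": 0, "grip": 255},
])

```text
time_s: 12.55
ee_pos: [435.5, 371.2, 295.1]
ee_rot: [-180.0, -0.2, -149.0]
ft_force: [0.1, 0.3, 0.2]
finger_gap: 49.8
```

Run:
```python
from go import *
from ov import *
go(435.9,372.1,209,211)
print(inv(SRC,[toolT()[:3,3]]))
T=toolT();w=capture("wrist");a=w[:,:,::-1].copy();cv2.imwrite("pics/w10.png",a)
```

```text
t 12.55 pos [435.5 371.2 295.1] rot [-179.98   -0.21 -149.  ] gap 49.8 F [0.1 0.3 0.2] | shift [-1.2  0.6 86.1] roll 0.0
[[108.10767327  -0.55990621 295.06954241]]
```

View pics/w10.png

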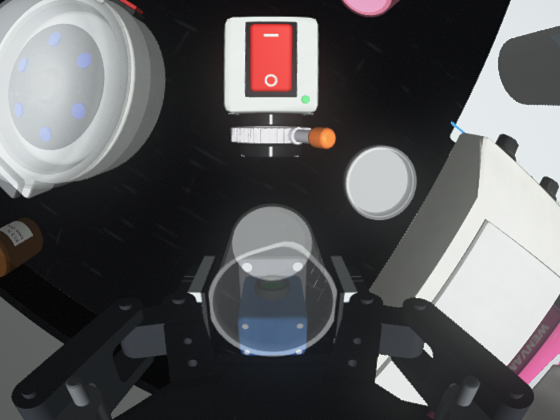

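The wrist view shows the nose marks (271,145), the beaker centre (272,300) and the detector seen through the glass (272,290), all in line. I'll lower and release.

Emit:
apply_moves([
  {"xyz": [-1, 0, 35], "roll": 0, "grip": 255},
  {"xyz": [-1, 0, 60], "roll": 0, "grip": 255},
  {"xyz": [-1, 0, 76], "roll": 0, "grip": 255},
  {"xyz": [-1, 0, 83], "roll": 0, "grip": 255},
  {"xyz": [-1, 0, 85], "roll": 0, "grip": 255},
])

```text
time_s: 13.1
ee_pos: [437.1, 372.6, 212.3]
ee_rot: [-180.0, 0.1, -149.0]
ft_force: [-0.1, 0.5, -0.7]
finger_gap: 49.9
```

Emit:
apply_moves([
  {"xyz": [0, 0, 0], "roll": 0, "grip": 255},
  {"xyz": [0, 0, 0], "roll": 0, "grip": 255},
])

```text
time_s: 13.3
ee_pos: [437.3, 372.8, 213.3]
ee_rot: [180.0, 0.2, -149.0]
ft_force: [-0.8, -0.2, -0.2]
finger_gap: 49.6
```

Run:
```python
from go import *
from ov import *
go(435.9,372.1,209,211)
print(inv(SRC,[toolT()[:3,3]]))
```

```text
t 13.3 pos [437.3 372.8 213.3] rot [ 1.8000e+02  1.6000e-01 -1.4897e+02] gap 49.6 F [-0.8 -0.2 -0.2] | shift [1.6 0.1 4.3] roll 0.03
[[ 1.10564116e+02 -1.47163223e-01  2.13345474e+02]]
```

Emit:
apply_moves([
  {"xyz": [1.5, 0, 2], "roll": 0, "grip": 255},
  {"xyz": [1.5, 0, 3], "roll": 0, "grip": 255},
  {"xyz": [1.5, 0, 4], "roll": 0, "grip": 255},
  {"xyz": [1.5, 0, 4.5], "roll": 0, "grip": 255},
  {"xyz": [1.5, 0, 4.5], "roll": 0, "grip": 255},
])

```text
time_s: 13.8
ee_pos: [435.9, 371.9, 208.9]
ee_rot: [-180.0, 0.0, -149.0]
ft_force: [-2.0, -2.4, 6.7]
finger_gap: 49.8
```

Run:
```python
from go import *
from ov import *
go(435.9,372.1,209,211)
print(inv(SRC,[toolT()[:3,3]]))
T=toolT();w=capture("wrist");a=w[:,:,::-1].copy();cv2.imwrite("pics/w11.png",a)
```

```text
t 13.8 pos [435.9 371.9 208.9] rot [-1.8000e+02  5.0000e-02 -1.4896e+02] gap 49.8 F [-2.  -2.4  6.7] | shift [-0.1  0.1 -0.1] roll 0.04
[[ 1.08866544e+02 -1.47448205e-01  2.08939217e+02]]
```

View pics/w11.png

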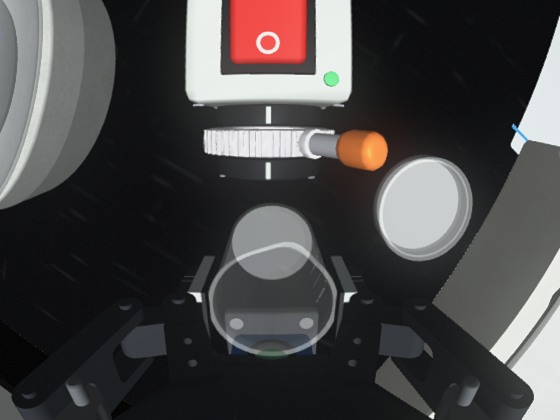

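Emit:
apply_moves([
  {"xyz": [0, 0, 0], "roll": 0, "grip": 60},
  {"xyz": [0, 0, 0], "roll": 0, "grip": 60},
  {"xyz": [0, 0, 0], "roll": 0, "grip": 60},
  {"xyz": [0, 0, 0], "roll": 0, "grip": 60},
  {"xyz": [0, 0, -10], "roll": 0, "grip": 60},
])

```text
time_s: 14.35
ee_pos: [434.7, 371.1, 215.7]
ee_rot: [-180.0, -0.2, -149.0]
ft_force: [-1.0, 0.1, -0.2]
finger_gap: 65.3
```

Emit:
apply_moves([
  {"xyz": [0, 0, -25], "roll": 0, "grip": 60},
  {"xyz": [0, 0, -60], "roll": 0, "grip": 60},
  {"xyz": [0, 0, -100], "roll": 0, "grip": 60},
  {"xyz": [0, 0, -130], "roll": 0, "grip": 60},
  {"xyz": [0, 0, -130], "roll": 0, "grip": 60},
])

```text
time_s: 14.85
ee_pos: [436.7, 372.5, 354.5]
ee_rot: [180.0, 0.7, -149.0]
ft_force: [-0.1, 0.2, 0.9]
finger_gap: 65.4
```

Emit:
apply_moves([
  {"xyz": [0, 0, 0], "roll": 0, "grip": 60},
  {"xyz": [0, 0, 0], "roll": 0, "grip": 60},
])

```text
time_s: 15.05
ee_pos: [435.0, 371.3, 345.8]
ee_rot: [-180.0, -0.1, -149.0]
ft_force: [-0.1, -0.8, 0.4]
finger_gap: 65.5
```

Run:
```python
from go import *
from ov import *
L=loc(SRC,[[44,10,0]])[0];go(L[0],L[1],340,211)
T=toolT();w=capture("wrist");a=w[:,:,::-1].copy()
cv2.imwrite("pics/w12.png",a)
for P,c in source_models(SRC): draw(a,"wrist",P,T,0,0,1,c)
for th in (0.6,0.8,0.95):
    p=loc(SRC,[[44,26*np.sin(th),40+26*np.cos(th)],[44,57*np.sin(th),40+57*np.cos(th)]]);draw(a,"wrist",p,T,0,0,1,(255,0,0))
cv2.imwrite("pics/w12o.png",cv2.resize(a[60:260,180:430],None,fx=3,fy=3,interpolation=cv2.INTER_CUBIC))
hsv=cv2.cvtColor(w,cv2.COLOR_RGB2HSV);H,S,V=[hsv[...,i].astype(int) for i in range(3)]
m=(H>8)&(H<20)&(S>180)&(V>200);m[:100]=0;ys,xs=np.nonzero(m);print(xs.mean(),ys.mean(),len(xs),xs.max())
```

```text
t 15.05 pos [435.  371.3 345.8] rot [-1.8000e+02 -1.4000e-01 -1.4897e+02] gap 65.5 F [-0.1 -0.8  0.4] | shift [63.8 10.2  6. ] roll 0.03<stdin>:11: RuntimeWarning: Mean of empty slice.
  ret = ret.dtype.type(ret / rcount)
Traceback (most recent call last):
ValueError: zero-size array to reduction operation maximum which has no identity
```

View pics/w12.png

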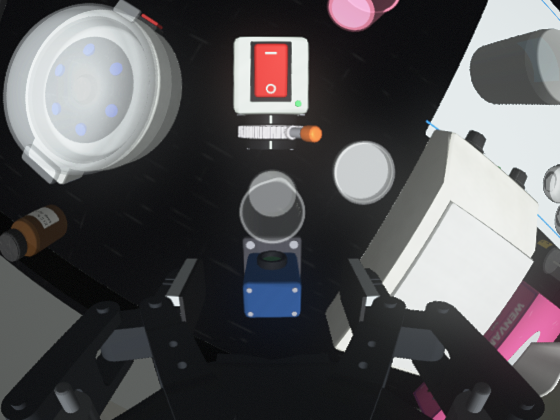

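View pics/w12o.png

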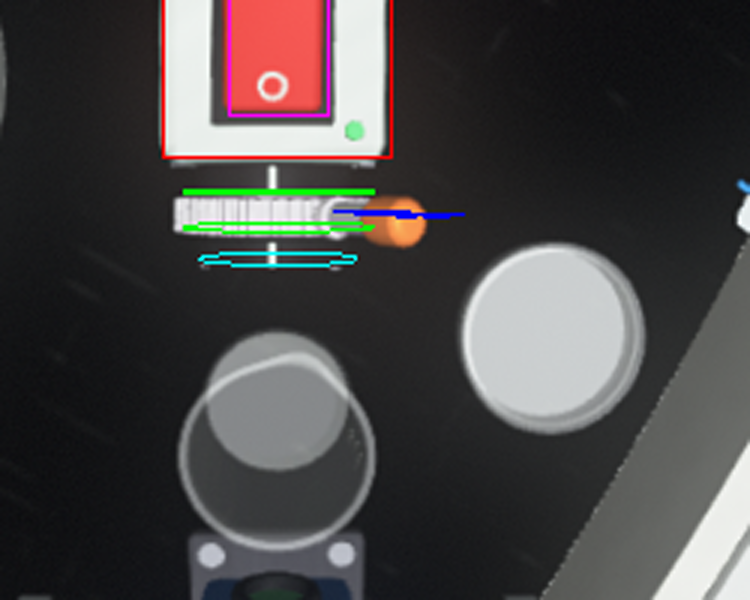

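Emit:
apply_moves([
  {"xyz": [20, 8, 0], "roll": 0, "grip": 135},
  {"xyz": [40, 16, 0], "roll": 0, "grip": 135},
  {"xyz": [61, 24, 10], "roll": 0, "grip": 135},
  {"xyz": [61, 24, 30], "roll": 0, "grip": 135},
  {"xyz": [61, 24, 50], "roll": 0, "grip": 135},
])

```text
time_s: 15.6
ee_pos: [369.8, 360.5, 295.4]
ee_rot: [-180.0, -0.1, -148.9]
ft_force: [-0.4, 0.3, -0.6]
finger_gap: 39.9
```

Emit:
apply_moves([
  {"xyz": [0, 0, 0], "roll": 0, "grip": 135},
  {"xyz": [0, 0, 0], "roll": 0, "grip": 135},
  {"xyz": [0, 0, 0], "roll": 0, "grip": 135},
])

```text
time_s: 15.9
ee_pos: [371.2, 360.9, 297.9]
ee_rot: [180.0, 0.0, -149.0]
ft_force: [0.0, -0.3, 0.8]
finger_gap: 40.3
```

Run:
```python
from go import *
from ov import *
L=loc(SRC,[[47,23.8,0]])[0];go(L[0],L[1],246,211)
T=toolT();print(inv(SRC,[T[:3,3]]));w=capture("wrist");a=w[:,:,::-1].copy()
cv2.imwrite("pics/w13.png",a)
```

```text
t 15.9 pos [371.2 360.9 297.9] rot [ 1.8000e+02  5.0000e-02 -1.4898e+02] gap 40.3 F [ 0.  -0.3  0.8] | shift [ 0.7  0.1 51.9] roll 0.02
[[ 47.70536434  23.73853497 297.89552203]]
```

View pics/w13.png

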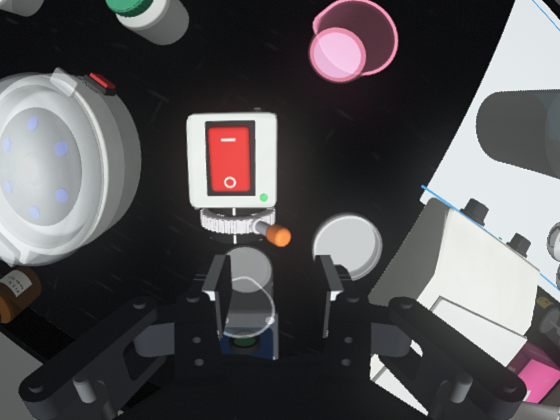

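Emit:
apply_moves([
  {"xyz": [0, 0, 15], "roll": 0, "grip": 135},
  {"xyz": [0, 0, 28], "roll": 0, "grip": 135},
  {"xyz": [0, 0, 38], "roll": 0, "grip": 135},
  {"xyz": [0, 0, 45], "roll": 0, "grip": 135},
  {"xyz": [0, 0, 50], "roll": 0, "grip": 135},
])

```text
time_s: 16.45
ee_pos: [370.5, 360.5, 245.9]
ee_rot: [-180.0, -0.1, -149.0]
ft_force: [0.5, -0.3, -0.6]
finger_gap: 40.1
```

Emit:
apply_moves([
  {"xyz": [0, 0, 0], "roll": 0, "grip": 135},
  {"xyz": [0, 0, 0], "roll": 0, "grip": 135},
])

```text
time_s: 16.65
ee_pos: [370.9, 360.8, 247.3]
ee_rot: [180.0, 0.0, -149.0]
ft_force: [-1.0, -0.3, -0.3]
finger_gap: 40.4
```

Run:
```python
from go import *
from ov import *
L=loc(SRC,[[47,-1.2,0]])[0];go(L[0],L[1],246,211)
T=toolT();print(inv(SRC,[T[:3,3]]));w=capture("wrist");a=w[:,:,::-1].copy()
cv2.imwrite("pics/w14.png",a)
```

```text
t 16.65 pos [370.9 360.8 247.3] rot [ 1.8000e+02  2.0000e-02 -1.4897e+02] gap 40.4 F [-1.  -0.3 -0.3] | shift [  0.5 -25.    1.3] roll 0.03
[[ 47.44448891  23.80152911 247.33967625]]
```

View pics/w14.png

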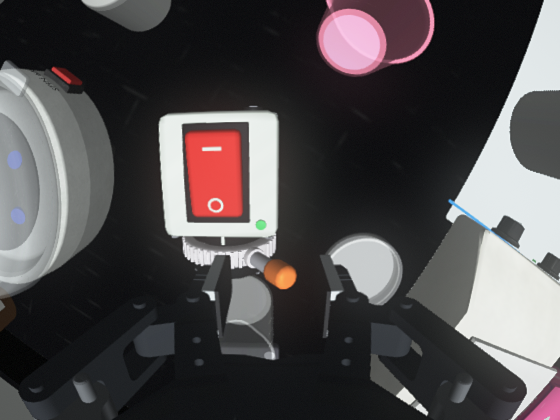

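The orange tip (281,272) sits between the fingertips, with the rings below. Now the sweep.

Emit:
apply_moves([
  {"xyz": [0.5, -8, 0], "roll": 0, "grip": 135},
  {"xyz": [0.5, -16, 0], "roll": 0, "grip": 135},
  {"xyz": [0.5, -23, 0], "roll": 0, "grip": 135},
  {"xyz": [0.5, -30, 0], "roll": 0, "grip": 135},
  {"xyz": [0.5, -35, 0], "roll": 0, "grip": 135},
])

```text
time_s: 17.2
ee_pos: [388.9, 329.8, 247.3]
ee_rot: [-180.0, 0.0, -149.0]
ft_force: [-1.1, 1.3, -0.1]
finger_gap: 40.6
```

Emit:
apply_moves([
  {"xyz": [0, 0, 0], "roll": 0, "grip": 135},
  {"xyz": [0, 4, 0], "roll": 0, "grip": 135},
  {"xyz": [0, 10, 0], "roll": 0, "grip": 135},
  {"xyz": [0, 10, 0], "roll": 0, "grip": 160},
  {"xyz": [0, 10, 0], "roll": 0, "grip": 170},
])

```text
time_s: 17.7
ee_pos: [383.0, 339.4, 247.1]
ee_rot: [-180.0, -0.0, -148.9]
ft_force: [-0.4, -0.4, 0.3]
finger_gap: 28.2
```

Run:
```python
from go import *
from ov import *
L=loc(SRC,[[47,-1.2,0]])[0];go(L[0],L[1],246,211)
T=toolT();print(inv(SRC,[T[:3,3]]));w=capture("wrist");a=w[:,:,::-1].copy()
cv2.imwrite("pics/w15.png",a)
```

```text
t 17.7 pos [383.  339.4 247.1] rot [-1.7999e+02 -2.0000e-02 -1.4892e+02] gap 28.2 F [-0.4 -0.4  0.3] | shift [-0.3 -0.4  1.1] roll 0.08
[[ 46.71893734  -0.80259803 247.07320772]]
```

View pics/w15.png

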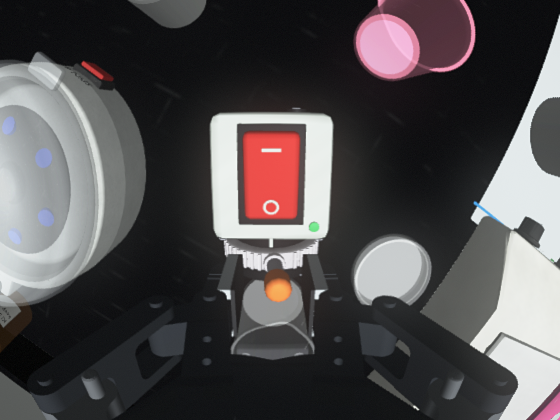

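Emit:
apply_moves([
  {"xyz": [0, 0, 0], "roll": 0, "grip": 190},
  {"xyz": [0, 0, 0], "roll": 0, "grip": 205},
  {"xyz": [0, 0, 0], "roll": 0, "grip": 214},
  {"xyz": [0, 0, 0], "roll": 0, "grip": 214},
  {"xyz": [0, 0, 0], "roll": 0, "grip": 214},
])

```text
time_s: 18.25
ee_pos: [383.2, 339.1, 247.3]
ee_rot: [180.0, 0.0, -149.0]
ft_force: [-1.6, 0.6, 1.1]
finger_gap: 13.5
```

Run:
```python
from go import *
from ov import *
L=loc(SRC,[[47,-1.2,0]])[0];go(L[0],L[1],246,211)
T=toolT();print(inv(SRC,[T[:3,3]]));w=capture("wrist");a=w[:,:,::-1].copy()
cv2.imwrite("pics/w16.png",cv2.resize(a[200:360,170:370],None,fx=4,fy=4,interpolation=cv2.INTER_CUBIC))
```

```text
t 18.25 pos [383.2 339.1 247.3] rot [ 179.99    0.   -148.97] gap 13.5 F [-1.6  0.6  1.1] | shift [-0.2 -0.   1.3] roll 0.03
[[ 46.82653905  -1.17797656 247.29902759]]
```

View pics/w16.png

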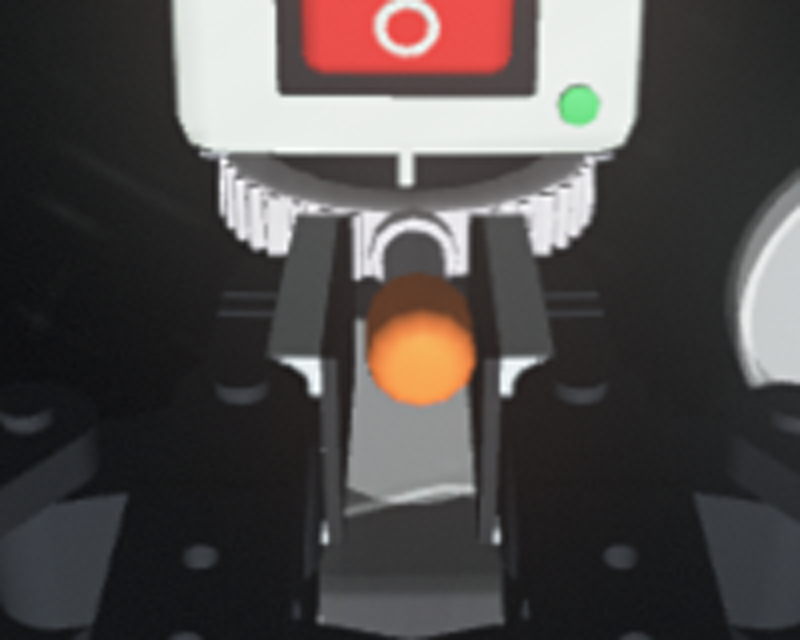

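Emit:
apply_moves([
  {"xyz": [0, 0, 0], "roll": 0, "grip": 135},
  {"xyz": [0, 0, 0], "roll": 0, "grip": 135},
  {"xyz": [0, 0, -10], "roll": 0, "grip": 135},
  {"xyz": [0, 0, -45], "roll": 0, "grip": 135},
  {"xyz": [-20, 0, -90], "roll": 0, "grip": 135},
])

```text
time_s: 18.8
ee_pos: [398.6, 348.4, 335.5]
ee_rot: [-180.0, -0.4, -149.0]
ft_force: [1.1, 0.7, 0.8]
finger_gap: 39.9
```

Emit:
apply_moves([
  {"xyz": [-20, 0, 0], "roll": 0, "grip": 135},
  {"xyz": [-40, 0, 0], "roll": 0, "grip": 135},
  {"xyz": [-40, 0, 0], "roll": 0, "grip": 135},
  {"xyz": [-40, 0, 0], "roll": 0, "grip": 135},
])

```text
time_s: 19.2
ee_pos: [434.5, 369.8, 337.3]
ee_rot: [-180.0, -0.0, -149.0]
ft_force: [-0.5, -0.6, 1.2]
finger_gap: 40.4
```

Run:
```python
from go import *
from ov import *
L=loc(SRC,[[-16,-1.2,0]])[0];go(L[0],L[1],340,211)
T=toolT();w=capture("wrist");a=w[:,:,::-1].copy()
for P,c in source_models(SRC)[:1]: draw(a,"wrist",P,T,0,0,1,c)
for th in (0.,): draw(a,"wrist",loc(SRC,[[44,26*np.sin(th),40+26*np.cos(th)],[44,57*np.sin(th),40+57*np.cos(th)]]),T,0,0,1,(255,0,0))
for P in (circz(loc(SRC,[[108,0,0]])[0],26,70),circz(loc(SRC,[[108,0,0]])[0],26,0)): draw(a,"wrist",P,T,0,0,1,(0,0,255))
D=loc(SRC,[[184,0,0]])[0];DD=(D[0],D[1],31)
for P,c in [(loc(DD,R4(32,30,10)),(0,255,0)),(loc(DD,R4(18,25,79)),(0,0,255))]: draw(a,"wrist",P,T,0,0,1,c)
cv2.imwrite("pics/w17.png",cv2.resize(a[20:300,150:430],None,fx=2.14,fy=2.14,interpolation=cv2.INTER_CUBIC))
w=capture("scene");cv2.imwrite("pics/s17.png",w[:,:,::-1])
```

```text
t 19.2 pos [434.5 369.8 337.3] rot [-1.7999e+02 -5.0000e-02 -1.4898e+02] gap 40.4 F [-0.5 -0.6  1.2] | shift [ 1.226e+02  1.000e-01 -2.600e+00] roll 0.02
```

View pics/w17.png

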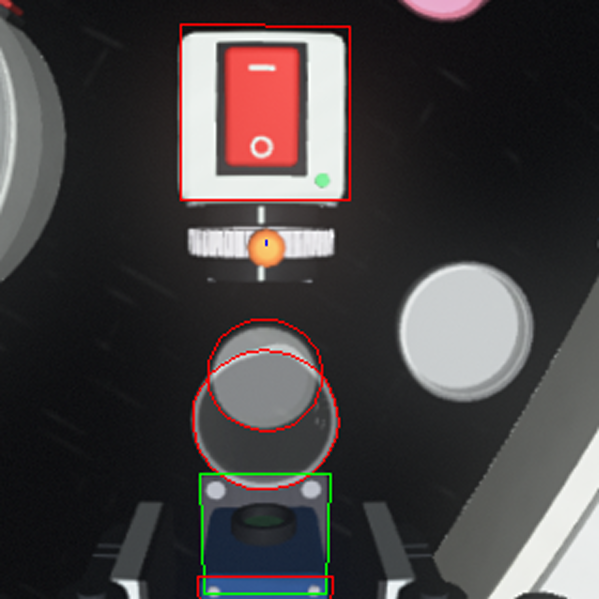

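View pics/s17.png

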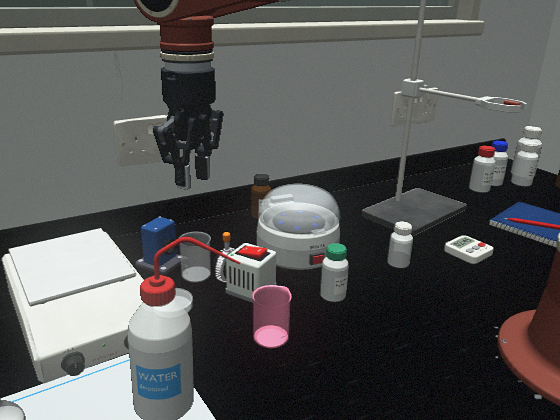

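Everything overlays its target: beaker (265,400), detector (265,535), lever tip (266,246) against marks at column 262, which is about 0.03 rad. The rocker is still off, so I'll go press it.

Emit:
apply_moves([
  {"xyz": [25, 0, 0], "roll": 0, "grip": 255},
  {"xyz": [60, 0, 0], "roll": 0, "grip": 255},
  {"xyz": [95, 0, 0], "roll": 0, "grip": 255},
  {"xyz": [125, 0, 0], "roll": 0, "grip": 255},
  {"xyz": [130, 0, 0], "roll": 0, "grip": 255},
])

```text
time_s: 19.8
ee_pos: [320.6, 301.6, 336.1]
ee_rot: [-180.0, -0.1, -148.9]
ft_force: [-0.6, 0.5, -0.4]
finger_gap: 0.0
```

Emit:
apply_moves([
  {"xyz": [0, 0, 15], "roll": 0, "grip": 255},
  {"xyz": [0, 0, 35], "roll": 0, "grip": 255},
  {"xyz": [0, 0, 55], "roll": 0, "grip": 255},
  {"xyz": [0, 0, 66], "roll": 0, "grip": 255},
  {"xyz": [0, 0, 70], "roll": 0, "grip": 255},
])

```text
time_s: 20.3
ee_pos: [323.2, 302.8, 265.0]
ee_rot: [-180.0, -0.2, -149.0]
ft_force: [0.1, -0.3, -1.3]
finger_gap: 0.3
```

Emit:
apply_moves([
  {"xyz": [0, 0, 0], "roll": 0, "grip": 255},
  {"xyz": [0, 0, 0], "roll": 0, "grip": 255},
  {"xyz": [0, 0, 0], "roll": 0, "grip": 255},
])

```text
time_s: 20.6
ee_pos: [323.7, 303.3, 268.3]
ee_rot: [180.0, 0.1, -149.0]
ft_force: [0.2, -0.3, 0.8]
finger_gap: 0.2
```

Run:
```python
from go import *
from ov import *
L=loc(SRC,[[-23,-1.2,0]])[0];go(L[0],L[1],250,211)
T=toolT();print(inv(SRC,[T[:3,3]]));w=capture("wrist");a=w[:,:,::-1].copy();cv2.imwrite("pics/w18.png",a)
w=capture("scene")[:,:,::-1]
cv2.imwrite("pics/s18.png",cv2.resize(w[150:310,150:350],None,fx=4,fy=3.75,interpolation=cv2.INTER_CUBIC))
```

```text
t 20.6 pos [323.7 303.3 268.3] rot [ 1.8000e+02  1.1000e-01 -1.4897e+02] gap 0.2 F [ 0.2 -0.3  0.8] | shift [ 0.4  0.  18.3] roll 0.03
[[-22.6456034   -1.22531828 268.26290169]]
```

View pics/w18.png

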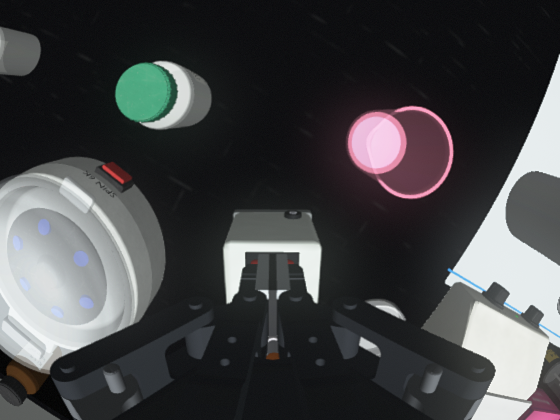

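View pics/s18.png

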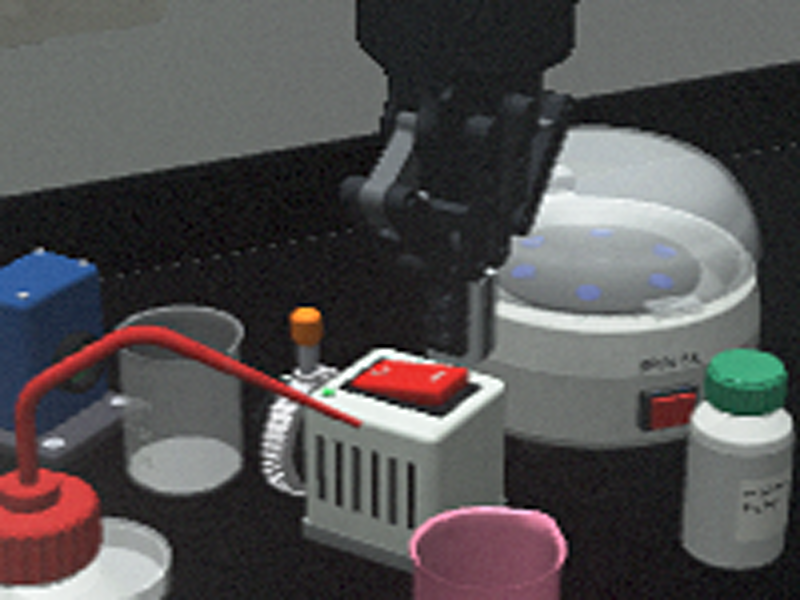

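Emit:
apply_moves([
  {"xyz": [0, 0, 6], "roll": 0, "grip": 255},
  {"xyz": [0, 0, 10], "roll": 0, "grip": 255},
  {"xyz": [0, 0, 12], "roll": 0, "grip": 255},
  {"xyz": [0, 0, 14], "roll": 0, "grip": 255},
  {"xyz": [0, 0, 16], "roll": 0, "grip": 255},
])

```text
time_s: 21.2
ee_pos: [322.9, 302.8, 251.0]
ee_rot: [-180.0, -0.1, -149.0]
ft_force: [-4.2, -3.2, 4.7]
finger_gap: 0.3
```

Emit:
apply_moves([
  {"xyz": [0, 0, 1], "roll": 0, "grip": 255},
  {"xyz": [0, 0, 2], "roll": 0, "grip": 255},
  {"xyz": [0, 0, 2], "roll": 0, "grip": 255},
])

```text
time_s: 21.5
ee_pos: [323.2, 303.0, 250.6]
ee_rot: [-180.0, -0.2, -149.0]
ft_force: [-8.7, -5.4, 15.2]
finger_gap: -0.1
```

Emit:
apply_moves([
  {"xyz": [0, 0, -15], "roll": 0, "grip": 255},
  {"xyz": [0, 0, -50], "roll": 0, "grip": 255},
  {"xyz": [0, 0, -90], "roll": 0, "grip": 255},
  {"xyz": [0, 0, -130], "roll": 0, "grip": 255},
  {"xyz": [0, 0, -150], "roll": 0, "grip": 255},
])

```text
time_s: 22.0
ee_pos: [323.8, 303.3, 403.2]
ee_rot: [180.0, 0.4, -149.0]
ft_force: [1.1, 0.1, 0.9]
finger_gap: -0.1
```

Emit:
apply_moves([
  {"xyz": [-20, -40, 0], "roll": 0, "grip": 255},
  {"xyz": [-40, -80, 0], "roll": 0, "grip": 255},
  {"xyz": [-60, -120, 0], "roll": 0, "grip": 255},
  {"xyz": [-80, -160, 0], "roll": 0, "grip": 255},
  {"xyz": [-80, -160, 0], "roll": 0, "grip": 255},
])

```text
time_s: 22.5
ee_pos: [477.6, 204.5, 398.6]
ee_rot: [-179.9, 0.1, -149.3]
ft_force: [-0.1, 0.5, 0.4]
finger_gap: -0.1
```

Emit:
apply_moves([
  {"xyz": [-20, -40, 0], "roll": 0, "grip": 255},
  {"xyz": [-20, -80, 0], "roll": 0, "grip": 255},
  {"xyz": [-20, -120, 0], "roll": 0, "grip": 255},
  {"xyz": [-20, -120, 0], "roll": 0, "grip": 255},
  {"xyz": [-20, -120, 0], "roll": 0, "grip": 255},
])

```text
time_s: 23.0
ee_pos: [553.4, 114.3, 398.6]
ee_rot: [180.0, 0.0, -149.0]
ft_force: [-0.7, 0.2, 0.1]
finger_gap: -0.3
```

Run:
```python
from go import *
from ov import *
go(0,0,0,0)
w=capture("top");a=w[:,:,::-1].copy();cv2.imwrite("pics/t19.png",a)
x0,y0,k=160,150,6
im=cv2.resize(a[150:275,160:265],None,fx=k,fy=k,interpolation=cv2.INTER_CUBIC)[:600]
D=loc(SRC,[[184,0,0]])[0];DD=(D[0],D[1],31);B=loc(SRC,[[108,0,0]])[0]
for P,c in [(loc(DD,R4(32,30,10)),(0,255,0)),(loc(DD,R4(18,25,79)),(0,0,255)),(circz(B,26,70),(0,0,255)),(circz(B,26,0),(0,255,0))]+source_models(SRC)[:1]: draw(im,"top",P,None,x0,y0,k,c)
draw(im,"top",loc(SRC,[[44,0,66],[44,0,97]]),None,x0,y0,k,(255,0,0))
cv2.imwrite("pics/t19o.png",im)
w=capture("scene")[:,:,::-1]
cv2.imwrite("pics/s19.png",cv2.resize(w[190:310,130:310],None,fx=4.4,fy=4.4,interpolation=cv2.INTER_CUBIC))
```

```text
t 23.0 pos [553.4 114.3 398.6] rot [ 179.96    0.   -149.05] gap -0.3 F [-0.7  0.2  0.1] | shift [533.4 186.3 398.7] roll -149.05
```

View pics/t19o.png

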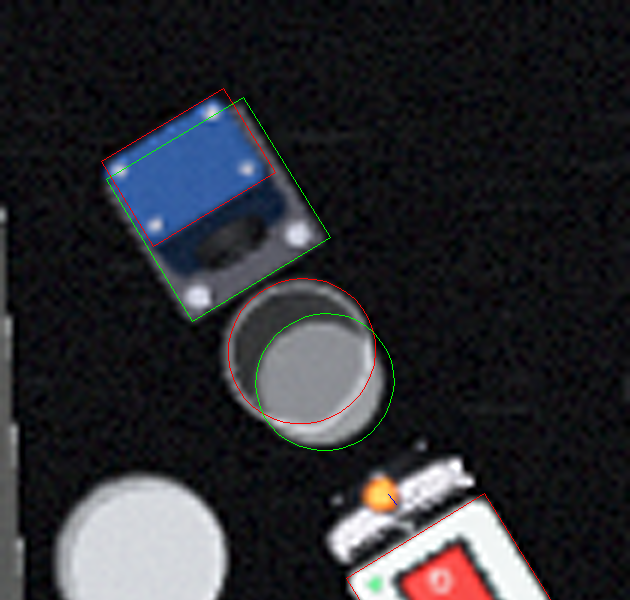

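View pics/s19.png

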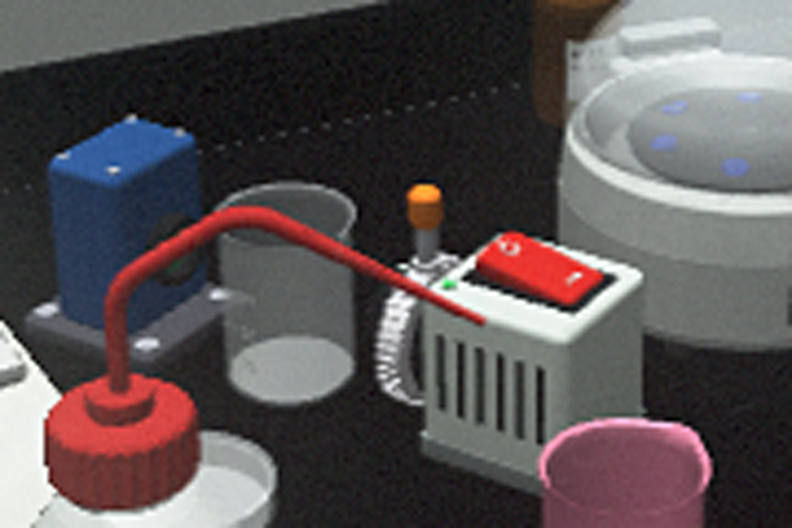

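Run:
```python
from ov import *
a=cv2.imread("pics/scene0.png");w=capture("scene")[:,:,::-1].copy()
out=[]
for img,angs in ((a,[(+.18,(0,255,0))]),(w,[(-.18,(0,255,0)),(-.09,(255,0,0))])):
    x0,y0,k=225,225,9
    im=cv2.resize(img[225:290,225:285],None,fx=k,fy=k,interpolation=cv2.INTER_CUBIC)[:290]
    for t,c in angs:
        # +t: rear up
        z=lambda x:80-np.tan(t)*x
        P=np.array([[20,12,z(20)],[20,-12,z(20)],[-20,-12,z(-20)],[-20,12,z(-20)]])
        draw(im,"scene",loc(SRC,P),None,x0,y0,k,c)
    out.append(im)
cv2.imwrite("pics/rk.png",np.vstack(out))
```

```text
(no output)
```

View pics/rk.png

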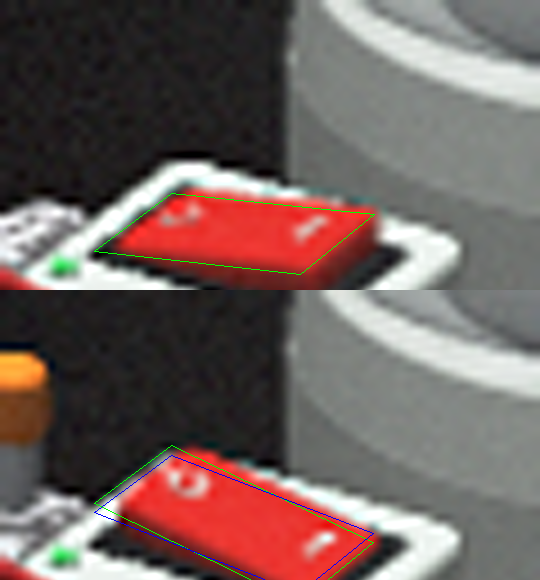

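The slope of the rocker's top edge matches the fully-on model (0.486 against 0.483). Bystanders look untouched and the arm is clear, so I'll hand in.

Run:
```python
from fit import *
a=capture("top")
for t in ("petri","amber"): print(t,[(np.round(d['location'],1).tolist(),round(d['conf'],2)) for d in search_frame(t,"top")][:2])
print(manip.close_job())
```

```text
petri [([242.4, 182.1], 0.94)]
amber [([136.6, 302.6], 0.82), ([247.3, 231.2], 0.75)]
the job is handed in; nothing more can be done
None
```

The setup is in place and the job is handed in at about 23 s of the 59 s limit; the hand-in reports no verdict.

I stood the detector on the beam line facing the nose, stood the beaker midway between nose and window, and swung the iris lever up with the fingertips. With all that right, I pressed the rocker over at about 15 N and withdrew the arm.

Last checks:
- **Detector and beaker:** in the top and wrist views both lie within about 1–2 mm of their targets, and the detector shows no visible yaw error. The limits are ±8 mm on the beam line and detector distance, ±10 mm on the beaker distance.
- **Lever:** it leans about 0.03–0.04 rad to the +y side; the limit is 0.12 rad.
- **Rocker:** in the scene view its slope matches the fully-on model.
- **Black rings:** by my reckoning the fingertips stayed about 12 mm above them, and I saw no contact force there.

Two things disagreed:
- **Camera offset:** the wrist camera and the top camera differed by 2–3 mm sideways on the source. I took a value in between.
- **Brown bottle:** at the end the network placed it about 3 px (roughly 6 mm) from where it first saw it. I put this down to detector noise, since the arm never went near it, but I did not check it another way. The petri dish was found within 1 px of its start.

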